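Clamp the bur block with a star-wheel bench clamp

ROBOT

A 7-joint arm with a two-finger parallel gripper is mounted at the origin on a cart in front of the work surface, level with it; the furniture and walls round the work are solid. World frame = base frame: x ahead of the robot, y to its left, z up, the work surface at z = 0. Lengths are in mm, angles in rad, forces in N, time in s.
With the tool pointing down it reaches from about 350 to 900 mm from the base axis. Payload 7.2 kg.
Tool frame: the origin (TCP) lies on the front face of the gripper's body, between the roots of the fingers; the fingertips stand 73 mm ahead of it and the grasp point (between the pads) lies 54 mm ahead of it; y points along the fingers, x is the direction in which the jaws open and shut, and the axes are right-handed (so a half turn about y gives the same grasp; the last joint's range is limited). The gripper opens to 85 mm and grips with 20 to 120 N. Pads are 22 mm wide; open, the fingers measure 114 mm over their backs; the gripper's body (76 mm by 85 mm) begins 54 mm behind the grasp point. The pads swing forward as they close: fully open they stand 13 mm farther back than shut.
Start: joints at [1.076, 0.411, -0.013, 1.596, 0.006, 1.134, -0.082], TCP at [258.713, -568.941, 303.897] pointing down, gripper open.
Joint ranges: [-2.95, 2.95], [-0.29, 1.99], [-1.47, 1.44], [0.14, 2.54], [-1.03, 4.17], [0.13, 1.85], [-2.86, 2.86]. Speed limits (rad/s): [2.39, 2.39, 3.01, 3.01, 3.14, 3.14, 3.14].

INTERFACE

Orientations are given as a unit quaternion [w, x, y, z].
In Python, from rig import manip, optics gives the robot as it stands.
- The arm moves only by the shell command python3 -m crank 'ROWS'. ROWS is JSON, a list of rows, each an object of numbers: "fingers": the finger opening in cm, from 0 to 8.54; "tx", "ty", "tz": the shift along the world's x, y, z in cm; "ax", "ay", "az": the turn, a rotation vector about the world's x, y, z in degrees. In form: [{"fingers": .., "tx": .., "ty": .., "tz": .., "ax": .., "ay": .., "az": ..}, ...]. A call has 1 to 5 rows; each row is the pose to reach, as a shift and turn from the pose commanded when the call began; what a row does not reach only later rows make up. A row lasts 1/12 s, in which the tool goes at most 41.7 mm and 7.16 degrees, less where a joint would pass 70% of its speed; a pose out of reach is approached as far as the arm can. A call with a gripper value outside its range is refused whole. The fingers move at their own pace and stop on an object; the grip force is fixed at half the most. Time passes only in rows, so rows that repeat a pose let the fingers close. It gives the time, the measured TCP pose, the force and the opening at its end, in the units of the state.
- manip.get_obs(): the state, without advancing time (a new reading comes with each control period).
- optics.read_camera(name): name is "side" or "top" or "wrist"; returns the picture (384x512x3 uint8, blue, green, red); there is no depth.
- optics.camera_params(name): a dict with "camera_matrix" (3x3 intrinsics, pixels), "rvec" (rotation vector, rad) and "tvec" (3), from world to camera coordinates, as OpenCV has them; the wrist camera has in their place "tool_from_camera" (4x4, takes a point from camera to tool coordinates, whose origin is the TCP and whose axes are the tool frame's). Camera axes: x right, y down, z forward; pixel columns grow to the right and rows downward; lengths in mm; the calibration is good to about 2 mm. A picture is of the moment at which its call begins: read the wrist's pose just before it. camera_params takes no time and is no camera call.
- manip.sign_off(): hands the job in, once; it reports no verdict.
The state is a dict: "t": time; "joint_positions": joint angles; "qvel": joint speeds; "tau": joint torques, N m; "ee_pos": TCP position; "tool_rot": TCP orientation; "wrist_force": force on the tool from outside, world axes, zero at the start; "wrist_torque": the same for the moment, N m; "finger_gap": opening from 0.0 (shut) to 1.0 (fully open).
Only numpy, scipy, OpenCV 4.12 (cv2) and the standard library are available. Lean on these libraries where they do the work, as an engineer would, in place of code of your own. Each camera call takes 0.05 s, during which the arm holds its last target.

TASK

The blue bur block stands loose in the bench clamp. Take the blue-handled key from its stand and, through the narrow slot in the clamp's cover, push the star wheel round tooth by tooth the way the red arrow points, until the jaws hold the block snugly with about 12 newtons (under 5 is too loose, over 24 too tight). Move the clamp with the key only and never force it or shove the tape roll about; finally put the key back upright in its stand.

Things in the scene. Friction and masses are not known exactly. Their poses are not given: they have to be found in the camera images.
- slot (a point): centre of the narrow slot in the aluminium cover (3.5 mm thick) of the clamp's white housing (40 x 76 mm), at the cover's upper face, 73 mm above the worktop. The clamp is fixed; the point has the clamp's axes, z up. The slot is 15 mm wide along x and 30 mm long along y. A red arrow beside it points to +y: pushing the wheel's teeth that way closes the clamp.
- wheel_centre (a point): centre of the star wheel under the slot, axis along the clamp's x, 33 mm below the cover's upper face; axes as the slot's (they do not turn). 10 teeth, 36 degrees apart, tip radius 28 mm (5 mm below the cover's upper face), hub radius 18.5 mm, teeth 4 mm thick, 13 mm wide. Start angle unknown: a blade coming down may land on a tooth's tip and must then try elsewhere along the slot.
- wheel_top (a point): point at the tooth tips' height, 28 mm above the wheel's centre. One tooth is about 17 mm of blade travel: then lift the blade out and bring it back for the next. The wheel is stiff and stays where it is left: turning it takes a sideways push of about 9 N (7 to 12) at the blade while the jaw is free, and about 0.3 N more for each newton of jaw force.
- holder: the whole bench clamp: grey bed 142 mm along x, 100 mm along y, 10 mm thick, with the white housing at its -x end and a fixed aluminium jaw at its +x end, a moving jaw between; origin on the worktop, 65 mm along +x from the slot's centre, axes as the slot's.
- fixed_jaw: fixed aluminium jaw on the clamp's bed, 16 mm (x) x 96 mm x 26 mm high; origin at the foot of its inner face, 36 mm along +x from the holder's origin. The clamping force is the force with which the block is pressed on it. Opposite, the moving jaw has a black sprung pad that yields 1 mm per 12 N, 3.8 mm at most; it advances 5 mm a tooth, from an unknown 5 to 10 mm of play to start.
- bur_block: blue bur block, 36 x 92 x 51 mm with its burs (solid part 20 mm high), standing loose on the clamp's bed between the jaws, long side across the clamp; origin at the centre of its underside. The moving jaw pushes it against the fixed jaw.
- key_grip (a point): grip point on the key, which stands upright in its stand: blue handle 18 mm (x) x 26 mm (y) x 48 mm high, under it a steel blade 5 mm (x) x 10 mm (y), 24 mm long, pointing down. The point is on the axis, 47 mm above the blade's tip, 23 mm above the handle's lower end. Grip across the 18 mm. In the slot the key's x lies along the slot's length (y), its 10 mm across it. 60 g.
- key_tip (a point): centre of the lower end of the key's blade, 47 mm below the grip point; same axes.
- key_stand: grey key stand fixed to the worktop, a block 56 x 60 x 30 mm on a thin foot; origin at its underside, z up; same axes as the key standing in it.
- stand_mouth (a point): centre of the stand's rectangular pocket (12 mm along x, 18 mm along y, 28 mm deep) at its upper face, 30 mm above the worktop. With the key home the handle's lower end rests on this face and the grip point is 23 mm above it.
- tape: roll of beige tape, 100 mm across, 25 mm high, loose on the worktop behind the clamp; origin at its underside. A bystander.

How it is judged (in metres and radians):
On the way, in this order (a step that is already met when the one before it is completed fails the run):
1. the key's blade is down in the slot (z of key_tip in the frame of slot below -0.006 m and x of key_tip in the frame of slot between -0.009 and 0.009 m and y of key_tip in the frame of slot between -0.017 and 0.017 m), for 0.1 s.
2. with the blade in the slot the jaws have come to hold the block with more than 5 N (all of step 1 and contact force between fixed_jaw and bur_block above 5 N), for 0.1 s.
At the end, for the whole second after the job is handed in: The jaws hold the bur block with 5 to 24 N (its force on the fixed jaw), the block stands flat on the bed (within 5 mm of height, 0.1 rad), and the key is released at rest in its stand: grip point within 10 mm of the pocket's centre sideways, 4 mm of its home height, upright within 0.12 rad (contact force between fixed_jaw and bur_block between 5 and 24 N and angle between bur_block's own z axis and vertical below 0.1 rad and z of bur_block in the frame of holder between 0.005 and 0.015 m and horizontal distance between key_grip and stand_mouth below 0.01 m and z of key_grip in the frame of key_stand between 0.049 and 0.057 m and angle between key_grip's own z axis and vertical below 0.12 rad and linear speed of key below 0.02 m/s); the robot touches nothing.
It fails at once if the jaws press on the block with more than 30 N (contact force between fixed_jaw and bur_block above 30 N).
It fails at once if the key is forced: more than 40 N between it and the clamp (contact force between key and holder above 40 N).
It fails at once if the gripper's fingers or arm push on the clamp with more than 10 N (contact force between any of the fingers, the arm and holder above 10 N).
It fails at once if the gripper pushes on the bur block with more than 3 N (contact force between any of the fingers, the arm and bur_block above 3 N).
It fails at once if the tape roll is shoved by more than 30 mm (distance of tape from where it was at the start of the episode above 0.03 m).
It also fails if it takes over 72 s, if anything falls off the work surface, if the arm or the gripper's body presses on something with over 40 N, if the wrist force passes 120 N, or if a joint passes its speed limit or range.

## Working session

There is one attempt and no reset: what is moved stays moved. The work goes in short steps, Python scripts to look and compute and a shell command to move; the robot and the scene stay as the last step left them, time stands still between calls to the robot, and variables do not carry over. Pictures are saved under pics/ and viewed, and the job is handed in when it is done.

```bash
ls; mkdir -p pics
python3 - <<'E'
from rig import manip, optics
import cv2
print(manip.get_obs())
for n in ["side","top","wrist"]:
    cv2.imwrite(f"pics/{n}0.png",optics.read_camera(n)); print(n,optics.camera_params(n))
E
```

```text
pics
{'t': 0.0, 'joint_positions': array([ 1.07579586,  0.41190175, -0.01272294,  1.59708523,  0.00558227,
        1.1342906 , -0.08222897]), 'qvel': array([ 0.00078916,  0.00021007, -0.00185947,  0.00113945, -0.00019622,
        0.00175762, -0.00211939]), 'tau': array([ 5.71016553e-04, -6.00623846e+01,  6.82689808e-01, -2.99408823e+01,
        1.37927578e-02,  1.08562375e-02, -2.62704503e-05]), 'ee_pos': array([ 258.53930018, -568.58347022,  303.03489783]), 'tool_rot': array([ 0.59483616, -0.59426349,  0.38327457, -0.38225837]), 'wrist_force': array([-0.07220342,  0.63456579,  0.15764106]), 'wrist_torque': array([ 0.01027808, -0.00683825,  0.02429141]), 'finger_gap': 1.0025944116025687}
side {'camera_matrix': array([[416.74995462,   0.        , 257.20316797],
       [  0.        , 416.74995462, 190.18121324],
       [  0.        ,   0.        ,   1.        ]]), 'rvec': array([ 0.75048305, -2.50547325,  1.2517606 ]), 'tvec': array([534.38754131, 203.71137135, 718.63394419])}
top {'camera_matrix': array([[413.49919478,   0.        , 253.2176799 ],
       [  0.        , 413.49919478, 192.64201029],
       [  0.        ,   0.        ,   1.        ]]), 'rvec': array([ 2.21615141, -2.16341655,  0.0367747 ]), 'tvec': array([  83.71617089,  556.16022512, 1116.24521031])}
wrist {'camera_matrix': array([[268.0113779 ,   0.        , 254.66591552],
       [  0.        , 268.0113779 , 189.44140837],
       [  0.        ,   0.        ,   1.        ]]), 'tool_from_camera': array([[ 9.99999031e-01, -1.15878188e-03, -7.70964052e-04,
         6.49445104e-02],
       [ 4.37719054e-04, -2.63981888e-01,  9.64527538e-01,
        -7.00150791e+01],
       [-1.32119758e-03, -9.64526941e-01, -2.63981125e-01,
         6.70556333e+01],
       [ 0.00000000e+00,  0.00000000e+00,  0.00000000e+00,
         1.00000000e+00]])}
```

View pics/side0.png

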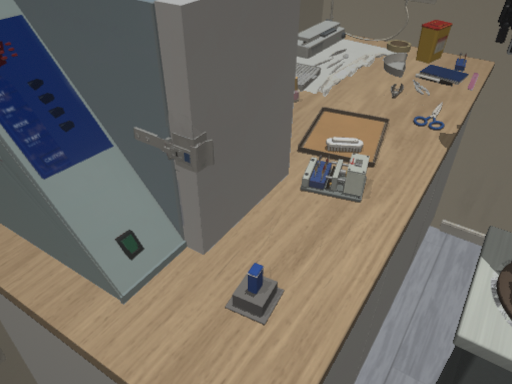

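View pics/top0.png

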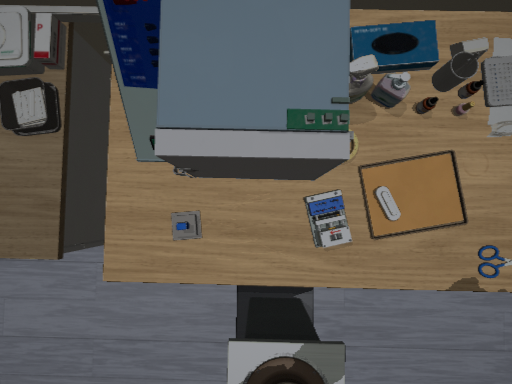

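View pics/wrist0.png

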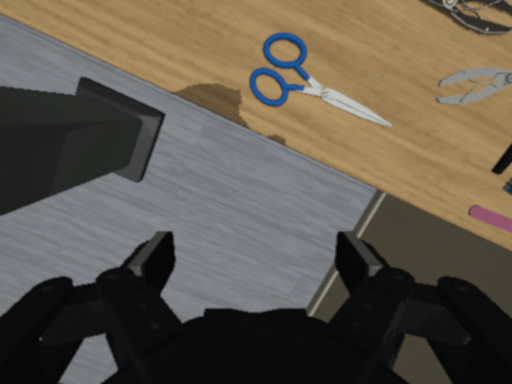

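```bash
cat > h.py <<'E'
import numpy as np, cv2
from rig import manip, optics
from scipy.spatial.transform import Rotation as R
def P(n):
    p=optics.camera_params(n); K=p["camera_matrix"]; Rm=cv2.Rodrigues(p["rvec"])[0]; return K,Rm,p["tvec"].reshape(3)
def proj(n,X):
    K,Rm,t=P(n); return cv2.projectPoints(np.atleast_2d(np.float64(X)),cv2.Rodrigues(Rm)[0],t,K,None)[0].reshape(-1,2)
def back(n,uv,z):
    K,Rm,t=P(n); uv=np.atleast_2d(uv); o=-Rm.T@t
    d=(np.linalg.inv(K)@np.c_[uv,np.ones(len(uv))].T).T@Rm
    return o+d*((z-o[2])/d[:,2])[:,None]
def toolT(o):
    q=o["tool_rot"]; T=np.eye(4); T[:3,:3]=R.from_quat(np.r_[q[1:],q[0]]).as_matrix(); T[:3,3]=o["ee_pos"]; return T
def wT(o): return toolT(o)@optics.camera_params("wrist")["tool_from_camera"]  # cam->world
def wproj(o,X):
    K=optics.camera_params("wrist")["camera_matrix"]; T=np.linalg.inv(wT(o)); X=np.atleast_2d(X)
    c=X@T[:3,:3].T+T[:3,3]; p=c@K.T; return p[:,:2]/p[:,2:]
def wback(o,uv,z):
    K=optics.camera_params("wrist")["camera_matrix"]; T=wT(o); uv=np.atleast_2d(uv)
    d=(np.linalg.inv(K)@np.c_[uv,np.ones(len(uv))].T).T@T[:3,:3].T; c=T[:3,3]
    return c+d*((z-c[2])/d[:,2])[:,None]
E
python3 - <<'E'
from h import *
print(proj("top",[[0,0,0],[500,0,0],[500,300,0],[258,-569,300]]),proj("side",[[500,0,0],[258,-569,300]]))
print(toolT(manip.get_obs()).round(2))
a=cv2.imread("pics/top0.png")
c=np.hstack([cv2.resize(a[175:265,290:365],None,fx=5,fy=5,interpolation=2),cv2.resize(a[190:260,155:215],None,fx=5,fy=5,interpolation=2)[:350] if 0 else cv2.resize(a[180:270,150:225],None,fx=5,fy=5,interpolation=2)])
cv2.imwrite("pics/topz.png",c)
a=cv2.imread("pics/side0.png")
c=np.hstack([cv2.resize(a[125:215,295:385],None,fx=4,fy=4,interpolation=2),cv2.resize(a[240:330,210:300],None,fx=4,fy=4,interpolation=2)])
cv2.imwrite("pics/sidez.png",c)
E
```

```text
[[284.22929718 398.66466834]
 [288.00426089 213.27111739]
 [179.54528055 210.61966885]
 [583.15609694 342.61201867]] [[308.59870609 205.85176536]
 [512.53973163  25.49358806]]
[[ 4.1000e-01 -0.0000e+00  9.1000e-01  2.5859e+02]
 [-9.1000e-01  0.0000e+00  4.1000e-01 -5.6868e+02]
 [-0.0000e+00 -1.0000e+00 -0.0000e+00  3.0322e+02]
 [ 0.0000e+00  0.0000e+00  0.0000e+00  1.0000e+00]]
```

View pics/topz.png

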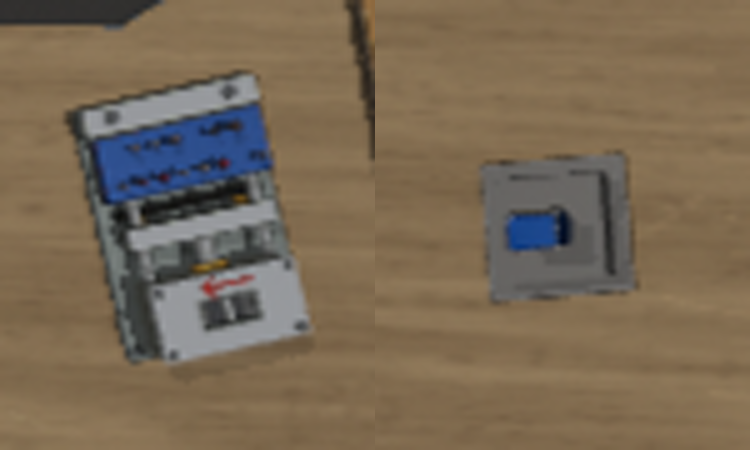

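View pics/sidez.png

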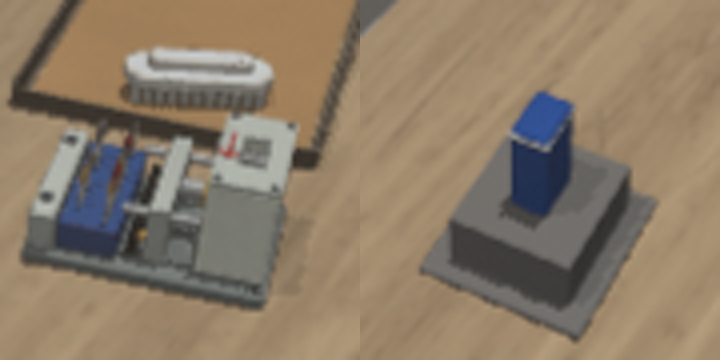

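Run:
```python
from h import *
# top crop coords
T=lambda x,y,k=0:(x/5+(290 if k==0 else 150-75),y/5+(175 if k==0 else 180))
T=lambda x,y,k=0:((x/5+290,y/5+175) if k==0 else ((x-375)/5+150,y/5+180))
print("slot top",back("top",[T(231,310)],73))
print("cover corners",back("top",[T(155,293),T(290,262),T(310,328),T(178,362)],73))
print("key top",back("top",[T(533,230,1)],78))
print("foot",back("top",[T(480,163,1),T(625,152,1),T(635,290,1),T(493,302,1)],2))
S=lambda x,y,k=0:((x/4+295,y/4+125) if k==0 else ((x-360)/4+210,y/4+240))
print("slot side",back("side",[S(257,151)],73))
print("key side",back("side",[S(543,118,1)],78))
```

```text
slot top [[ 442.11435508 -119.82685078   73.        ]]
cover corners [[ 449.84099411  -80.71553944   73.        ]
 [ 467.46838839 -149.72131181   73.        ]
 [ 433.92934144 -160.40927913   73.        ]
 [ 414.83162126  -93.08160919   73.        ]]
key top [[460.57315252 278.37442227  78.        ]]
foot [[493.95784418 323.10560882   2.        ]
 [501.98448082 243.01433797   2.        ]
 [426.24731619 235.17430479   2.        ]
 [417.68617974 313.3214091    2.        ]]
slot side [[ 439.86323771 -118.14651653   73.        ]]
key side [[457.58443471 282.84733428  78.        ]]
```

```bash
python3 -m crank '[{"fingers":8.5,"tx":0.96,"ty":4,"az":4},{"fingers":8.5,"tx":1.9,"ty":8,"az":8},{"fingers":8.5,"tx":2.9,"ty":12,"az":12},{"fingers":8.5,"tx":3.8,"ty":16,"az":15},{"fingers":8.5,"tx":4.8,"ty":20,"az":18}]'
python3 -m crank '[{"fingers":8.5,"tx":4.8,"ty":20,"az":18},{"fingers":8.5,"tx":4.8,"ty":20,"az":18},{"fingers":8.5,"tx":4.8,"ty":20,"az":18},{"fingers":8.5,"tx":4.8,"ty":20,"az":18},{"fingers":8.5,"tx":4.8,"ty":20,"az":18}]'
python3 -m crank '[{"fingers":8.5,"tx":4.8,"ty":20,"az":18},{"fingers":8.5,"tx":4.8,"ty":20,"az":18},{"fingers":8.5,"tx":4.8,"ty":20,"az":18},{"fingers":8.5,"tx":4.8,"ty":20,"az":18},{"fingers":8.5,"tx":4.8,"ty":20,"az":18}]'
```

```text
validation failed for argument at $[0]...
validation failed for argument at $[0]...
validation failed for argument at $[0]...
```

```bash
python3 -m crank '[{"fingers":8.5,"tx":4.8,"ty":20,"tz":0,"ax":0,"ay":0,"az":18},{"fingers":8.5,"tx":4.8,"ty":20,"tz":0,"ax":0,"ay":0,"az":18},{"fingers":8.5,"tx":4.8,"ty":20,"tz":0,"ax":0,"ay":0,"az":18},{"fingers":8.5,"tx":4.8,"ty":20,"tz":0,"ax":0,"ay":0,"az":18},{"fingers":8.5,"tx":4.8,"ty":20,"tz":0,"ax":0,"ay":0,"az":18}]'
```

```text
t: 0.57
ee_pos: [306.7, -366.6, 303.6]
tool_rot: [0.647, -0.647, 0.285, -0.285]
wrist_force: [1.3, -0.7, -0.1]
finger_gap: 0.997
```

```bash
python3 -m crank '[{"fingers":8.5,"tx":10,"ty":18,"tz":0,"ax":0,"ay":0,"az":18},{"fingers":8.5,"tx":10,"ty":18,"tz":0,"ax":0,"ay":0,"az":18},{"fingers":8.5,"tx":10,"ty":18,"tz":0,"ax":0,"ay":0,"az":18},{"fingers":8.5,"tx":10,"ty":18,"tz":0,"ax":0,"ay":0,"az":18},{"fingers":8.5,"tx":10,"ty":18,"tz":0,"ax":0,"ay":0,"az":18}]'
python3 -m crank '[{"fingers":8.5,"tx":4,"ty":7,"tz":-3,"ax":0,"ay":0,"az":10},{"fingers":8.5,"tx":4,"ty":7,"tz":-3,"ax":0,"ay":0,"az":10},{"fingers":8.5,"tx":4,"ty":7,"tz":-3,"ax":0,"ay":0,"az":10},{"fingers":8.5,"tx":4,"ty":7,"tz":-3,"ax":0,"ay":0,"az":10}]'
python3 - <<'E'
from h import *
o=manip.get_obs(); a=optics.read_camera("wrist"); np.savez("w1.npz",**o); cv2.imwrite("pics/w1.png",a); print(o["ee_pos"],toolT(o)[:3,:3].round(3),o["qvel"].round(3))
b=a.copy()
for p in wproj(o,[[441,-119,73]]): cv2.circle(b,tuple(int(v) for v in p),4,(0,255,0),1)
cv2.imwrite("pics/w1b.png",b)
E
```

```text
t: 0.98
ee_pos: [407.2, -186.8, 304.1]
tool_rot: [-0.684, 0.684, -0.18, 0.18]
wrist_force: [0.8, 0.8, 0.6]
finger_gap: 0.996
t: 1.32
ee_pos: [447.0, -116.5, 273.0]
tool_rot: [0.698, -0.697, 0.119, -0.118]
wrist_force: [-0.8, -0.3, 1.1]
finger_gap: 0.998
[ 447.02884619 -116.53728737  273.00573968] [[ 0.944 -0.002  0.33 ]
 [-0.33   0.001  0.944]
 [-0.002 -1.     0.001]] [ 0.047 -0.023  0.058 -0.002  0.006  0.017  0.024]
```

View pics/w1b.png

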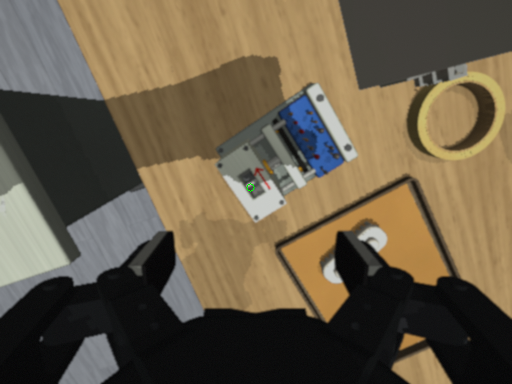

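Run:
```python
import cv2
a=cv2.imread("pics/w1.png")
cv2.imwrite("pics/w1z.png",cv2.resize(a[80:225,210:360],None,fx=5,fy=5,interpolation=2)[:600*5//5+125][:600] if 0 else cv2.resize(a[135:225,210:310],None,fx=7,fy=6.6,interpolation=2))
```

```text
(no output)
```

View pics/w1z.png

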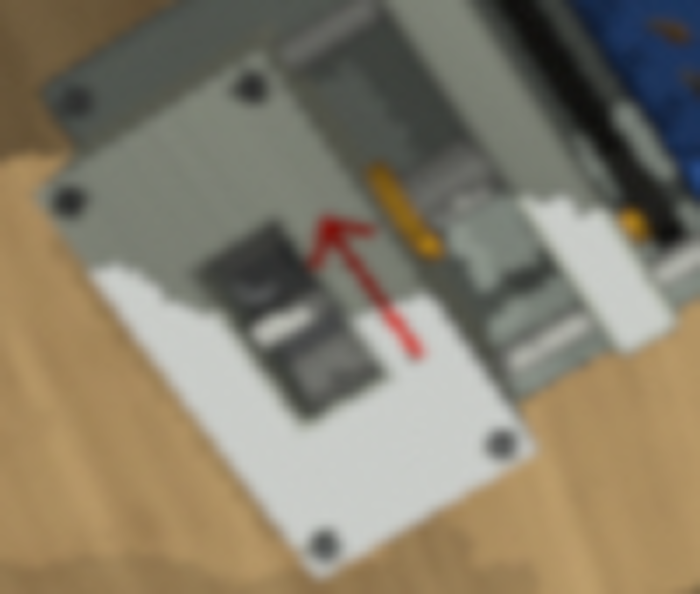

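Run:
```python
from h import *
o=dict(np.load("w1.npz"))
f=lambda L:np.array([(x/7+210-.43,y/6.6+135-.43) for x,y in L])
c=wback(o,f([(265,50),(40,195),(320,578),(535,450)]),73)
s=wback(o,f([(275,218),(195,268),(310,425),(385,375)]),73)
t=wback(o,f([(285,326)]),68)
for q in (c,s):
    print(q.mean(0),np.linalg.norm(np.diff(q[[0,1,2,3,0]],axis=0),axis=1).round(1))
    y=(q[0]-q[3]+q[1]-q[2]); x=q[0]-q[1]+q[3]-q[2]
    print(np.degrees(np.arctan2(-y[0],y[1])),np.degrees(np.arctan2(x[1],x[0])))
a=np.radians(14); d=(t[0]-s.mean(0))[:2]; print(t,"tooth along y",-np.sin(a)*d[0]+np.cos(a)*d[1], np.cos(a)*d[0]+np.sin(a)*d[1])
```

```text
[ 443.3394484  -115.92490423   73.        ] [39.7 75.3 39.3 75.2]
13.278831185387705 14.688626903052212
[ 443.29954922 -115.52145746   73.        ] [14.2 30.7 14.  30. ]
13.784350563244317 15.803177707290041
[[ 441.65826976 -116.86983085   68.        ]] tooth along y -0.9112595003959036 -1.9187274966966847
```

```bash
python3 -m crank '[{"fingers":8.5,"tx":0.5,"ty":20,"tz":0,"ax":0,"ay":0,"az":15},{"fingers":8.5,"tx":0.5,"ty":20,"tz":0,"ax":0,"ay":0,"az":15},{"fingers":8.5,"tx":0.5,"ty":20,"tz":0,"ax":0,"ay":0,"az":15},{"fingers":8.5,"tx":0.5,"ty":20,"tz":0,"ax":0,"ay":0,"az":15},{"fingers":8.5,"tx":0.5,"ty":20,"tz":0,"ax":0,"ay":0,"az":15}]'
python3 -m crank '[{"fingers":6,"tx":0.7,"ty":19.6,"tz":-4,"ax":0,"ay":0,"az":10.5},{"fingers":6,"tx":0.7,"ty":19.6,"tz":-4,"ax":0,"ay":0,"az":10.5},{"fingers":6,"tx":0.7,"ty":19.6,"tz":-4,"ax":0,"ay":0,"az":10.5},{"fingers":6,"tx":0.7,"ty":19.6,"tz":-4,"ax":0,"ay":0,"az":10.5},{"fingers":6,"tx":0.7,"ty":19.6,"tz":-4,"ax":0,"ay":0,"az":10.5}]'
python3 -m crank '[{"fingers":6,"tx":0,"ty":0,"tz":0,"ax":0,"ay":0,"az":0}]'
python3 - <<'E'
from h import *
o=manip.get_obs(); a=optics.read_camera("wrist"); np.savez("w2.npz",**o); cv2.imwrite("pics/w2.png",a); print(o["ee_pos"],toolT(o)[:3,:3].round(3),o["qvel"].round(3),o["wrist_force"])
p=wproj(o,[[459,280,78]])[0]; print(p)
u,v=p.astype(int)
cv2.imwrite("pics/w2z.png",cv2.resize(a[max(v-75,0):v+75,u-90:u+90],None,fx=4,fy=4,interpolation=2)); print(u-90,max(v-75,0))
E
```

```text
t: 1.78
ee_pos: [451.6, 81.8, 274.6]
tool_rot: [-0.706, 0.707, -0.029, 0.029]
wrist_force: [0.5, 0.5, -0.1]
finger_gap: 0.997
t: 2.2
ee_pos: [459.5, 277.8, 233.7]
tool_rot: [-0.706, 0.706, 0.036, -0.035]
wrist_force: [1.1, -0.5, -0.1]
finger_gap: 0.7
t: 2.28
ee_pos: [458.0, 282.1, 233.4]
tool_rot: [0.707, -0.705, -0.038, 0.038]
wrist_force: [-0.0, -0.2, 0.3]
finger_gap: 0.697
[457.97204323 282.1491206  233.38593851] [[ 0.994 -0.001 -0.108]
 [ 0.108  0.003  0.994]
 [-0.    -1.     0.004]] [ 0.074 -0.05   0.041  0.05  -0.022  0.029  0.107] [-0.01000151 -0.16980089  0.3237163 ]
[255.43769578 198.2163284 ]
165 123
```

View pics/w2z.png

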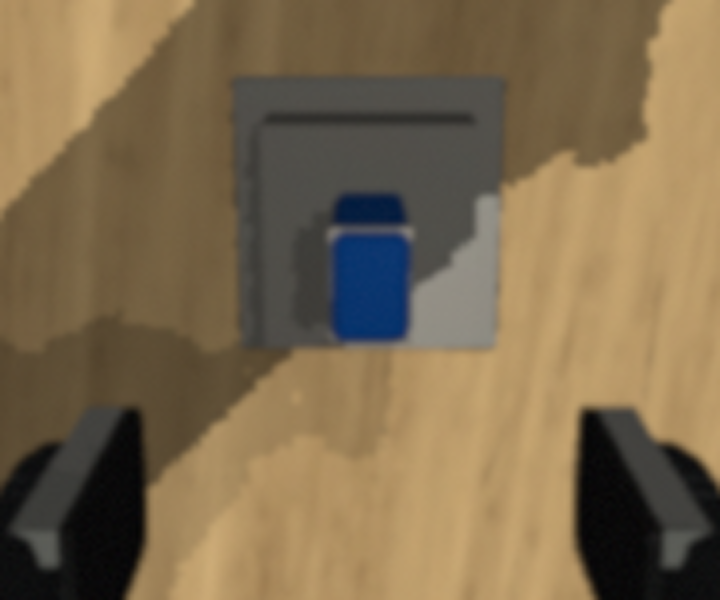

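Run:
```python
from h import *
o=dict(np.load("w2.npz"))
f=lambda L:np.array([(x/4+165-.4,y/4+123-.4) for x,y in L])
k=wback(o,f([(331,230),(411,230),(331,342),(411,342),(371,286)]),78);print(k,k[:4].mean(0))
print(wback(o,f([(262,123),(475,123),(262,348),(497,348)]),30))
print(wback(o,f([(233,77),(503,77),(245,348),(495,348)]),2))
```

```text
[[450.29901459 295.51377058  78.        ]
 [467.4773364  297.3554504   78.        ]
 [452.83838111 270.10886055  78.        ]
 [470.50978202 272.00401716  78.        ]
 [460.26152009 283.92509397  78.        ]] [460.28112853 283.74552467  78.        ]
[[429.8489654  310.26191897  30.        ]
 [483.87583828 316.05241659  30.        ]
 [434.87337335 249.77305127  30.        ]
 [497.92251965 256.53483227  30.        ]]
[[418.60035683 318.24778505   2.        ]
 [493.25947308 326.24863559   2.        ]
 [428.18895362 239.14423413   2.        ]
 [502.12623959 247.07372668   2.        ]]
```

```bash
python3 -m crank '[{"fingers":5,"tx":0,"ty":0,"tz":-4,"ax":0,"ay":0,"az":0},{"fingers":5,"tx":0,"ty":0,"tz":-4,"ax":0,"ay":0,"az":0},{"fingers":5,"tx":0,"ty":0,"tz":-4,"ax":0,"ay":0,"az":0},{"fingers":5,"tx":0,"ty":0,"tz":-4,"ax":0,"ay":0,"az":0}]'
python3 - <<'E'
from h import *
o=manip.get_obs(); a=optics.read_camera("wrist"); np.savez("w3.npz",**o); cv2.imwrite("pics/w3.png",a); print(o["ee_pos"],toolT(o)[:3,:3].round(3),o["qvel"].round(3),o["wrist_force"])
p=wproj(o,[[460,283.7,78]])[0]; print(p)
u,v=p.astype(int)
cv2.imwrite("pics/w3z.png",cv2.resize(a[max(v-75,0):v+75,u-90:u+90],None,fx=4,fy=4,interpolation=2)); print(u-90,max(v-75,0))
E
```

```text
t: 2.67
ee_pos: [459.6, 275.6, 195.0]
tool_rot: [-0.706, 0.706, 0.036, -0.036]
wrist_force: [-0.2, 0.4, 0.3]
finger_gap: 0.583
[459.55523748 275.55597055 194.98521825] [[ 0.995  0.    -0.101]
 [ 0.101 -0.001  0.995]
 [ 0.    -1.    -0.001]] [-0.003 -0.016 -0.013 -0.016  0.002 -0.007 -0.006] [-0.19464846  0.41987561  0.26872895]
[256.09810334 199.41818081]
166 124
```

View pics/w3z.png

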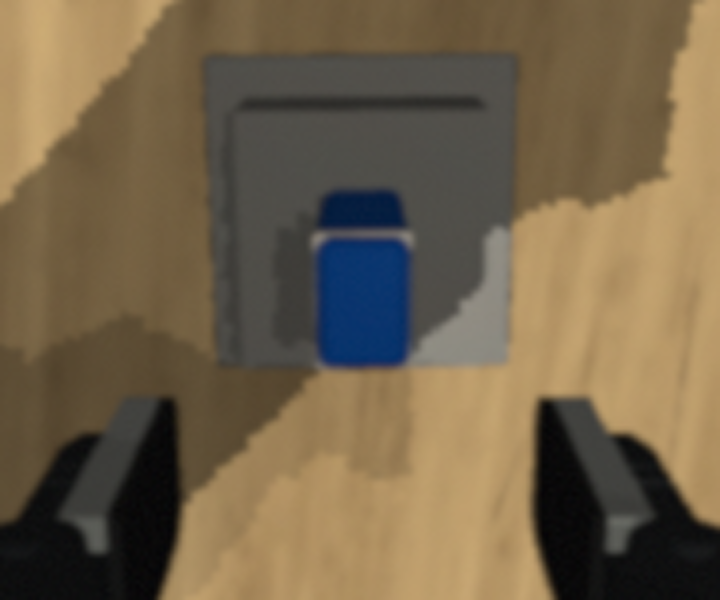

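Run:
```python
from h import *
o=dict(np.load("w3.npz"))
print(wback(o,[(364/4+166-.4,300/4+124-.4),(317/4+166,300/4+124),(411/4+166,300/4+124)],78))
f=lambda L:np.array([(x/4+166-.4,y/4+124-.4) for x,y in L])
print(wback(o,f([(205,57),(515,57),(218,366),(507,366)]),2).mean(0))
o=manip.get_obs();print(o["ee_pos"])
```

```text
[[460.30121365 284.35918628  78.        ]
 [452.08329839 283.22762019  78.        ]
 [469.1631788  284.94061134  78.        ]]
[460.38513679 282.39791456   2.        ]
[459.71189568 276.11229444 195.46290513]
```

```bash
python3 -m crank '[{"fingers":5,"tx":0.07,"ty":0.7,"tz":-2,"ax":0,"ay":0,"az":0},{"fingers":5,"tx":0.07,"ty":0.7,"tz":-5,"ax":0,"ay":0,"az":0},{"fingers":5,"tx":0.07,"ty":0.7,"tz":-8.2,"ax":0,"ay":0,"az":0},{"fingers":5,"tx":0.07,"ty":0.7,"tz":-8.2,"ax":0,"ay":0,"az":0},{"fingers":5,"tx":0.07,"ty":0.7,"tz":-8.2,"ax":0,"ay":0,"az":0}]'
python3 -m crank '[{"fingers":0,"tx":0,"ty":0,"tz":0,"ax":0,"ay":0,"az":0},{"fingers":0,"tx":0,"ty":0,"tz":0,"ax":0,"ay":0,"az":0},{"fingers":0,"tx":0,"ty":0,"tz":0,"ax":0,"ay":0,"az":0},{"fingers":0,"tx":0,"ty":0,"tz":0,"ax":0,"ay":0,"az":0},{"fingers":0,"tx":0,"ty":0,"tz":0,"ax":0,"ay":0,"az":0}]'
python3 -m crank '[{"fingers":0,"tx":0,"ty":0,"tz":0,"ax":0,"ay":0,"az":0},{"fingers":0,"tx":0,"ty":0,"tz":0,"ax":0,"ay":0,"az":0}]'
```

```text
t: 3.13
ee_pos: [459.4, 283.5, 112.4]
tool_rot: [-0.706, 0.706, 0.036, -0.037]
wrist_force: [0.3, -0.2, 1.3]
finger_gap: 0.583
t: 3.55
ee_pos: [460.5, 284.6, 114.2]
tool_rot: [0.707, -0.706, -0.038, 0.035]
wrist_force: [-0.9, -1.4, 7.5]
finger_gap: 0.207
t: 3.72
ee_pos: [460.5, 284.7, 114.2]
tool_rot: [0.707, -0.706, -0.038, 0.035]
wrist_force: [-1.5, -1.0, 8.2]
finger_gap: 0.2
```

```bash
python3 -m crank '[{"fingers":0,"tx":0,"ty":0,"tz":2,"ax":0,"ay":0,"az":0},{"fingers":0,"tx":0,"ty":0,"tz":4.5,"ax":0,"ay":0,"az":0},{"fingers":0,"tx":0,"ty":0,"tz":8,"ax":0,"ay":0,"az":0},{"fingers":0,"tx":0,"ty":-1,"tz":12,"ax":0,"ay":0,"az":-3},{"fingers":0,"tx":0,"ty":-2,"tz":14,"ax":0,"ay":0,"az":-6}]'
python3 - <<'E'
from h import *
o=manip.get_obs(); a=optics.read_camera("wrist"); np.savez("w4.npz",**o); cv2.imwrite("pics/w4.png",a); print(o["ee_pos"],o["wrist_force"],o["finger_gap"])
cv2.imwrite("pics/side4.png",cv2.resize(optics.read_camera("side")[150:330,150:350],None,fx=3.5,fy=3.2,interpolation=2))
E
```

```text
t: 4.13
ee_pos: [459.9, 265.6, 257.2]
tool_rot: [0.708, -0.706, -0.001, -0.002]
wrist_force: [0.1, -0.3, -0.7]
finger_gap: 0.202
[459.94989652 265.61606667 257.24017619] [ 0.08090432 -0.26392645 -0.72200218] 0.20240551242547125
```

View pics/w4.png

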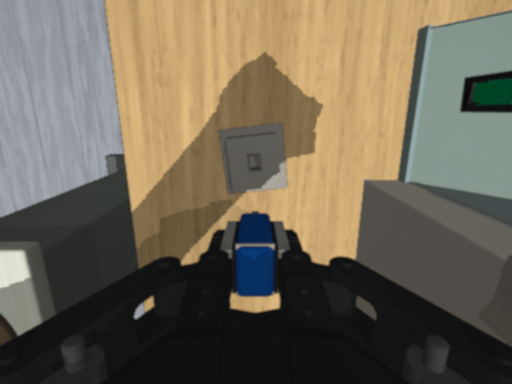

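View pics/side4.png

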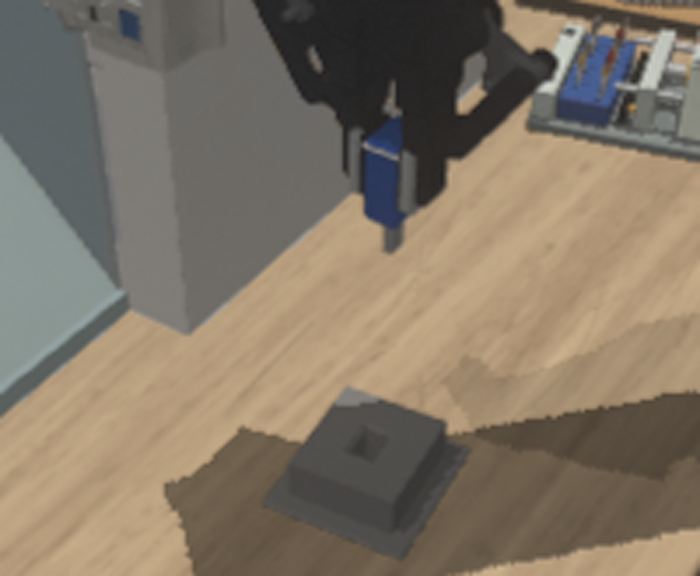

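Run:
```python
from h import *
o=dict(np.load("w4.npz"))
print("pocket",wback(o,[(254,161),(248,154),(260,153),(249,171),(261,170)],30))
a=cv2.imread("pics/w4.png"); cv2.imwrite("pics/w4z.png",np.hstack([cv2.resize(a[200:320,200:310],None,fx=3.6,fy=4,interpolation=2),cv2.resize(a[110:200,210:300],None,fx=4,fy=5.3333,interpolation=2)]))
T=toolT(o); 
for d in (36,84): 
    pts=[T[:3,:3]@np.array([x,d,z])+T[:3,3] for x in(-9,9) for z in (-13,13)]
    print(d,wproj(o,pts).round(1).tolist())
```

```text
pocket [[460.55120285 284.92228172  30.        ]
 [453.91747819 292.76830435  30.        ]
 [467.2351136  293.8333857   30.        ]
 [454.87093096 273.57795023  30.        ]
 [468.41158355 274.67548968  30.        ]]
36 [[234.8, 296.1], [233.6, 244.7], [273.9, 296.1], [275.0, 244.6]]
84 [[240.2, 247.0], [239.6, 208.1], [268.7, 247.0], [269.2, 208.1]]
```

View pics/w4z.png

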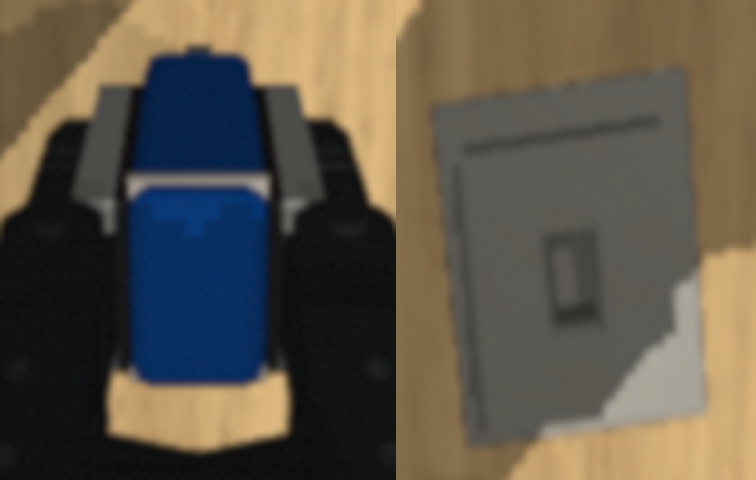

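Run:
```python
from h import *
o=dict(np.load("w4.npz")); T=toolT(o)
for d,z in ((108,5),(108,-5),(105,5),(84,13),(82,13),(82,10),(78,13)):
    print(d,z,wproj(o,[T[:3,:3]@np.array([x,d,z])+T[:3,3] for x in (-2.5,0,2.5)]).round(1).tolist())
```

```text
108 5 [[250.9, 207.6], [254.4, 207.6], [258.0, 207.6]]
108 -5 [[250.9, 220.9], [254.4, 220.9], [258.0, 220.9]]
105 5 [[250.8, 209.0], [254.4, 209.0], [258.0, 209.0]]
84 13 [[250.3, 208.1], [254.4, 208.1], [258.5, 208.1]]
82 13 [[250.2, 209.2], [254.4, 209.2], [258.5, 209.2]]
82 10 [[250.2, 213.9], [254.4, 213.9], [258.5, 213.9]]
78 13 [[250.1, 211.5], [254.4, 211.5], [258.6, 211.5]]
```

```bash
python3 -m crank '[{"fingers":0,"tx":-0.5,"ty":-19,"tz":0,"ax":0,"ay":0,"az":-35},{"fingers":0,"tx":-0.5,"ty":-19,"tz":0,"ax":0,"ay":0,"az":-35},{"fingers":0,"tx":-0.5,"ty":-19,"tz":0,"ax":0,"ay":0,"az":-35},{"fingers":0,"tx":-0.5,"ty":-19,"tz":0,"ax":0,"ay":0,"az":-35},{"fingers":0,"tx":-0.5,"ty":-19,"tz":0,"ax":0,"ay":0,"az":-35}]'
python3 -m crank '[{"fingers":0,"tx":-0.6,"ty":-19.7,"tz":-3.5,"ax":0,"ay":0,"az":-35},{"fingers":0,"tx":-0.6,"ty":-19.7,"tz":-3.5,"ax":0,"ay":0,"az":-35},{"fingers":0,"tx":-0.6,"ty":-19.7,"tz":-3.5,"ax":0,"ay":0,"az":-35},{"fingers":0,"tx":-0.6,"ty":-19.7,"tz":-3.5,"ax":0,"ay":0,"az":-35},{"fingers":0,"tx":-0.6,"ty":-19.7,"tz":-3.5,"ax":0,"ay":0,"az":-35}]'
python3 -m crank '[{"fingers":0,"tx":0,"ty":0,"tz":0,"ax":0,"ay":0,"az":-6},{"fingers":0,"tx":0,"ty":0,"tz":0,"ax":0,"ay":0,"az":-6},{"fingers":0,"tx":0,"ty":0,"tz":0,"ax":0,"ay":0,"az":-6}]'
python3 - <<'E'
from h import *
o=manip.get_obs(); a=optics.read_camera("wrist"); np.savez("w5.npz",**o); cv2.imwrite("pics/w5.png",a); print(o["ee_pos"],o["wrist_force"],toolT(o)[:3,:3].round(3),o["qvel"].round(3))
b=optics.read_camera("side");cv2.imwrite("pics/side5.png",b)
cv2.imwrite("pics/side5z.png",cv2.resize(b[90:210,290:410],None,fx=5,fy=5,interpolation=2))
K,Rm,t=P("side");print(-Rm.T@t)
E
```

```text
t: 4.65
ee_pos: [453.6, 69.5, 251.7]
tool_rot: [-0.673, 0.674, -0.216, 0.216]
wrist_force: [0.5, 0.2, -0.5]
finger_gap: 0.2
t: 5.07
ee_pos: [447.4, -125.8, 216.5]
tool_rot: [-0.577, 0.578, -0.408, 0.408]
wrist_force: [0.0, 1.2, -0.4]
finger_gap: 0.206
t: 5.32
ee_pos: [448.4, -122.3, 216.8]
tool_rot: [0.558, -0.558, 0.435, -0.434]
wrist_force: [0.7, -1.0, -0.5]
finger_gap: 0.203
[ 448.35557468 -122.30056857  216.8153442 ] [ 0.65131295 -1.04541733 -0.54583013] [[ 0.245 -0.     0.97 ]
 [-0.97   0.     0.245]
 [-0.    -1.    -0.   ]] [-0.013 -0.006 -0.025 -0.002  0.002  0.002  0.022]
[209.89690996 672.59641065 589.11838236]
```

View pics/w5.png

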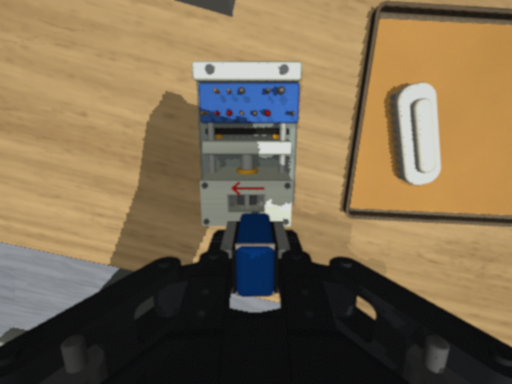

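View pics/side5z.png

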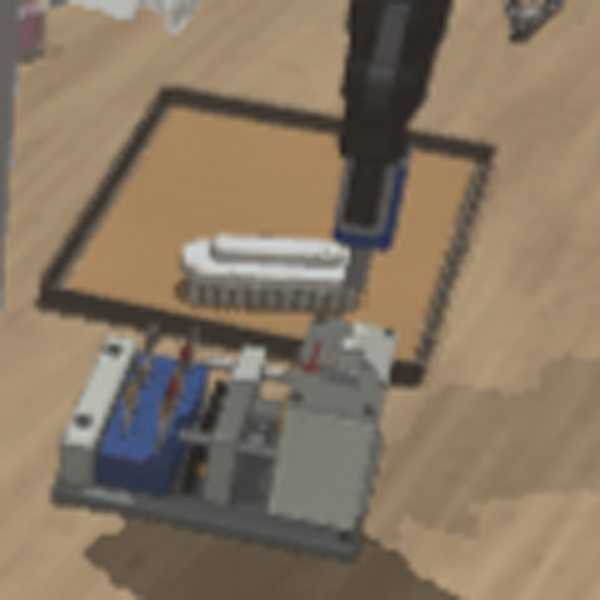

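Run:
```python
import cv2,numpy as np
a=cv2.imread("pics/w5.png")
cv2.imwrite("pics/w5z.png",cv2.resize(a[55:235,185:315],None,fx=4.4,fy=3.333,interpolation=2) if 0 else np.hstack([cv2.resize(a[60:150,190:310],None,fx=3.3,fy=6.6,interpolation=2),cv2.resize(a[150:240,190:310],None,fx=3.3,fy=6.6,interpolation=2)]))
```

```text
(no output)
```

View pics/w5z.png

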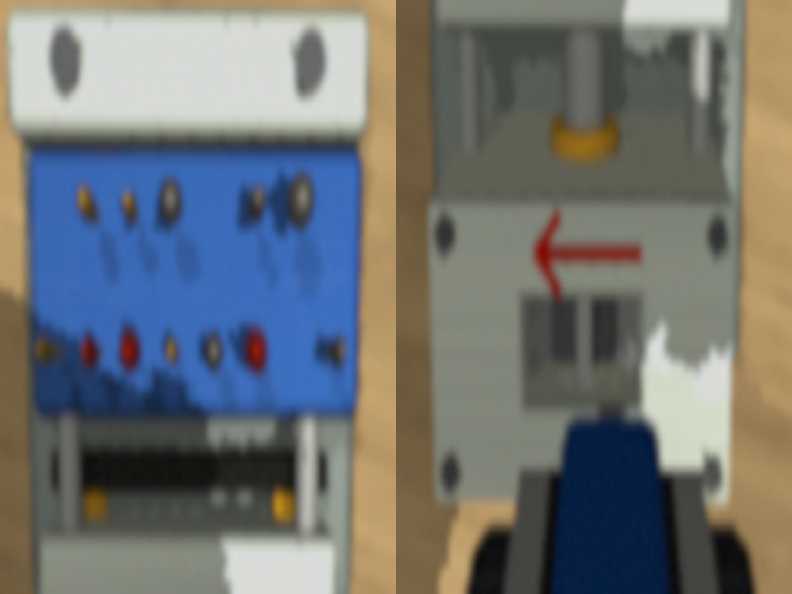

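Run:
```python
from h import *
o=dict(np.load("w5.npz")); 
f=lambda L:np.array([((x-396)/3.3+190-.35,y/6.6+150-.42) for x,y in L])
s=wback(o,f([(522,294),(640,294),(522,410),(640,410)]),73); print(s.round(1).tolist(),s.mean(0))
c=wback(o,f([(430,203),(730,203),(437,500),(730,500)]),73); print(c.round(1).tolist(),c.mean(0))
T=toolT(o)
# tip in tool frame
p=wback(o,[(255.3,211.7)],T[2,3]-108); print((np.linalg.inv(T)@np.r_[p[0],1]).round(1))
p=wback(o,f([(570,425),(655,425)]),T[2,3]-84); 
for q in p: print((np.linalg.inv(T)@np.r_[q,1]).round(1))
p=wback(o,f([(585,345)]),68);ey=np.array([-.2385,.971]);ex=np.array([.971,.2385]);print((p[0]-s.mean(0))[:2]@ey)
for n,X in (("slot",s.mean(0)),):
    print(proj("side",[X]),proj("top",[X]))
```

```text
[[447.2, -99.4, 73.0], [454.5, -128.2, 73.0], [432.1, -102.7, 73.0], [439.5, -132.1, 73.0]] [ 443.29668608 -115.58962245   73.        ]
[[453.1, -74.6, 73.0], [471.3, -146.9, 73.0], [414.5, -84.0, 73.0], [433.2, -157.9, 73.0]] [ 443.02843309 -115.85625121   73.        ]
[  0.3 108.    2.1   1. ]
[-7.6 84.   9.4  1. ]
[ 8.1 84.   9.3  1. ]
-0.8723798668210189
[[357.3873301  162.79658709]] [[334.55395106 236.49654598]]
```

Run:
```python
from h import *
o=dict(np.load("w5.npz")); T=toolT(o)
a=cv2.imread("pics/side5.png")
x0,y0,s=340,115,10
b=cv2.resize(a[y0:y0+50,x0:x0+50],None,fx=s,fy=s,interpolation=2)
for zz,col in ((0,(0,255,0)),(-3,(0,0,255))):
    k=-zz/24 if 0 else 0
    pts=[]
    for d in (84,108):
        z=zz*(d-36)/72
        pts.append([T[:3,:3]@np.array([0,d,z])+T[:3,3]])
        pts.append([T[:3,:3]@np.array([0,d,z+5])+T[:3,3]]);pts.append([T[:3,:3]@np.array([0,d,z-5])+T[:3,3]])
    q=(proj("side",np.array(pts).reshape(-1,3))+.5-[x0,y0])*s
    for p in q: cv2.circle(b,tuple(int(v) for v in p),3,col,-1)
cv2.imwrite("pics/s5b.png",b)
```

```text
(no output)
```

View pics/s5b.png

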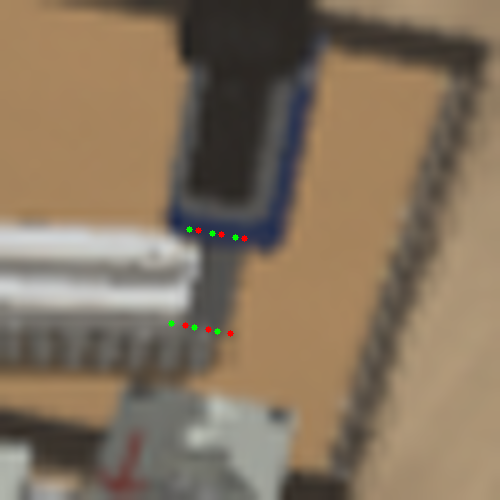

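```bash
python3 -m crank '[{"fingers":0,"tx":0,"ty":0,"tz":-1.5,"ax":0,"ay":0,"az":0},{"fingers":0,"tx":0,"ty":0,"tz":-3,"ax":0,"ay":0,"az":0},{"fingers":0,"tx":0,"ty":0,"tz":-3,"ax":0,"ay":0,"az":0},{"fingers":0,"tx":0,"ty":0,"tz":-3,"ax":0,"ay":0,"az":0}]'
python3 - <<'E'
from h import *
o=manip.get_obs(); a=optics.read_camera("wrist"); np.savez("w6.npz",**o); cv2.imwrite("pics/w6.png",a); print(o["ee_pos"],o["wrist_force"],toolT(o)[:3,:3].round(3),o["qvel"].round(3))
cv2.imwrite("pics/w6z.png",cv2.resize(a[160:260,200:310],None,fx=6,fy=6,interpolation=2))
b=optics.read_camera("side");cv2.imwrite("pics/side6.png",b)
cv2.imwrite("pics/side6z.png",cv2.resize(b[120:180,330:390],None,fx=9,fy=9,interpolation=2))
E
```

```text
t: 5.75
ee_pos: [448.3, -121.8, 186.8]
tool_rot: [-0.558, 0.558, -0.435, 0.434]
wrist_force: [0.3, 0.2, -1.1]
finger_gap: 0.202
[ 448.25313048 -121.76192662  186.75537719] [ 0.26540589  0.2240403  -1.14942114] [[ 0.245 -0.001  0.97 ]
 [-0.97   0.001  0.245]
 [-0.001 -1.    -0.001]] [ 0.005 -0.016  0.003 -0.021 -0.002  0.007 -0.005]
```

View pics/w6z.png

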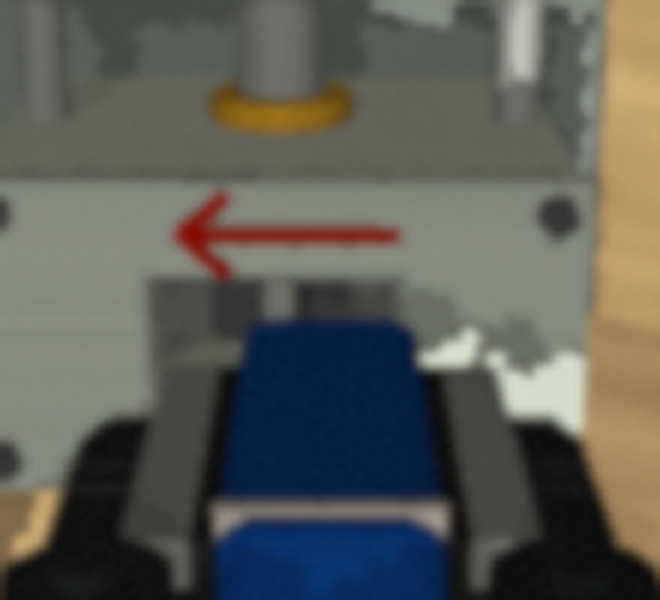

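View pics/side6z.png

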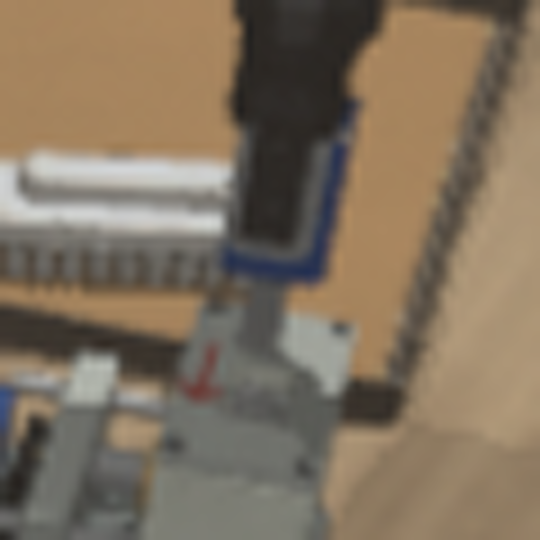

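```bash
python3 -m crank '[{"fingers":0,"tx":0,"ty":0,"tz":-0.4,"ax":0,"ay":0,"az":0},{"fingers":0,"tx":0,"ty":0,"tz":-0.8,"ax":0,"ay":0,"az":0},{"fingers":0,"tx":0,"ty":0,"tz":-0.9,"ax":0,"ay":0,"az":0},{"fingers":0,"tx":0,"ty":0,"tz":-0.9,"ax":0,"ay":0,"az":0}]'
```

```text
t: 6.18
ee_pos: [448.2, -122.9, 177.7]
tool_rot: [-0.557, 0.557, -0.436, 0.435]
wrist_force: [0.5, -0.2, -2.1]
finger_gap: 0.204
```

```bash
python3 -m crank '[{"fingers":0,"tx":0,"ty":0,"tz":-0.4,"ax":0,"ay":0,"az":0},{"fingers":0,"tx":0,"ty":0,"tz":-0.8,"ax":0,"ay":0,"az":0},{"fingers":0,"tx":0,"ty":0,"tz":-0.8,"ax":0,"ay":0,"az":0}]'
python3 - <<'E'
from h import *
o=manip.get_obs(); print(o["ee_pos"],o["wrist_force"],o["wrist_torque"])
a=optics.read_camera("wrist");cv2.imwrite("pics/w7.png",a)
cv2.imwrite("pics/w7z.png",cv2.resize(a[60:240,190:310],None,fx=4.5,fy=3.3,interpolation=2))
b=optics.read_camera("side");cv2.imwrite("pics/side7.png",b)
cv2.imwrite("pics/side7z.png",cv2.resize(b[120:180,330:390],None,fx=9,fy=9,interpolation=2))
E
```

```text
t: 6.43
ee_pos: [448.0, -122.9, 169.1]
tool_rot: [-0.557, 0.557, -0.436, 0.435]
wrist_force: [0.6, 0.2, -1.2]
finger_gap: 0.203
[ 448.02430808 -122.92318075  169.10950361] [ 0.61693363  0.15936274 -1.17696269] [ 0.03572222  0.0015933  -0.03063283]
```

View pics/side7z.png

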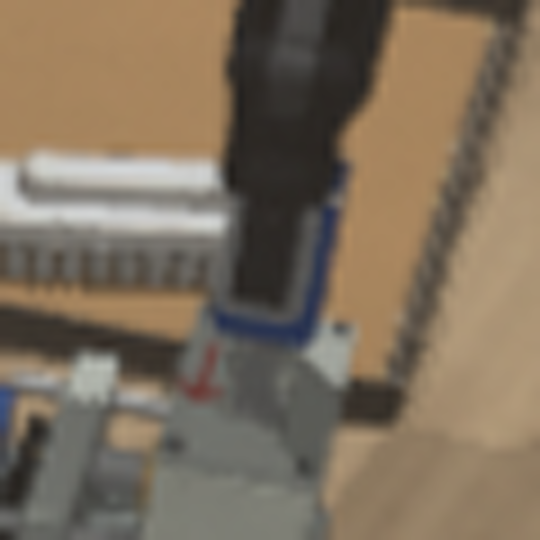

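View pics/w7z.png

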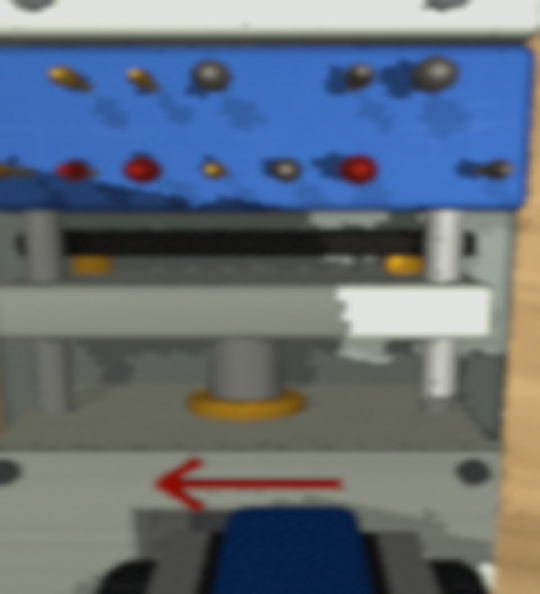

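```bash
python3 -m crank '[{"fingers":0,"tx":-0.07,"ty":0.29,"tz":0,"ax":0,"ay":0,"az":0},{"fingers":0,"tx":-0.15,"ty":0.58,"tz":0,"ax":0,"ay":0,"az":0},{"fingers":0,"tx":-0.22,"ty":0.87,"tz":0,"ax":0,"ay":0,"az":0},{"fingers":0,"tx":-0.22,"ty":0.87,"tz":0,"ax":0,"ay":0,"az":0}]'
```

```text
t: 6.87
ee_pos: [446.6, -115.6, 170.2]
tool_rot: [-0.557, 0.557, -0.435, 0.437]
wrist_force: [1.4, -6.3, -3.3]
finger_gap: 0.207
```

```bash
python3 -m crank '[{"fingers":0,"tx":-0.07,"ty":0.29,"tz":0,"ax":0,"ay":0,"az":0},{"fingers":0,"tx":-0.15,"ty":0.58,"tz":0,"ax":0,"ay":0,"az":0},{"fingers":0,"tx":-0.2,"ty":0.8,"tz":0,"ax":0,"ay":0,"az":0},{"fingers":0,"tx":-0.2,"ty":0.8,"tz":0,"ax":0,"ay":0,"az":0}]'
python3 - <<'E'
from h import *
o=manip.get_obs(); print(o["ee_pos"],o["wrist_force"],o["wrist_torque"])
a=optics.read_camera("wrist");cv2.imwrite("pics/w8.png",a)
cv2.imwrite("pics/w8z.png",cv2.resize(a[60:240,190:310],None,fx=4.5,fy=3.3,interpolation=2))
E
```

```text
t: 7.2
ee_pos: [444.8, -107.9, 170.5]
tool_rot: [-0.557, 0.557, -0.435, 0.437]
wrist_force: [1.1, -7.1, 0.5]
finger_gap: 0.207
[ 444.8344098  -107.87248396  170.52200825] [ 1.07625098 -7.06852956  0.48350518] [-1.85244392 -0.34816799  0.03654991]
```

View pics/w8z.png

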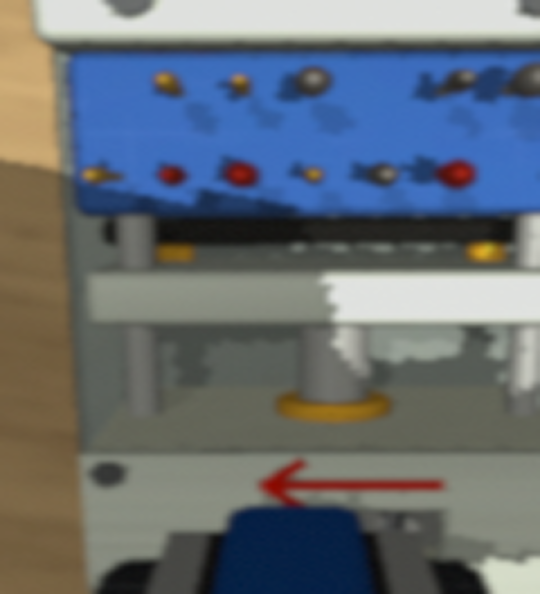

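```bash
python3 -m crank '[{"fingers":0,"tx":-0.07,"ty":0.25,"tz":0,"ax":0,"ay":0,"az":0},{"fingers":0,"tx":-0.07,"ty":0.25,"tz":0,"ax":0,"ay":0,"az":0},{"fingers":0,"tx":-0.07,"ty":0.25,"tz":0,"ax":0,"ay":0,"az":0}]'
python3 -m crank '[{"fingers":0,"tx":0.06,"ty":-0.25,"tz":0.3,"ax":0,"ay":0,"az":0},{"fingers":0,"tx":0.06,"ty":-0.25,"tz":1.5,"ax":0,"ay":0,"az":0},{"fingers":0,"tx":0.06,"ty":-0.25,"tz":2.2,"ax":0,"ay":0,"az":0},{"fingers":0,"tx":0.06,"ty":-0.25,"tz":2.2,"ax":0,"ay":0,"az":0}]'
python3 - <<'E'
from h import *
o=manip.get_obs(); print(o["ee_pos"],o["wrist_force"],o["wrist_torque"])
a=optics.read_camera("wrist");cv2.imwrite("pics/w9.png",a); np.savez("w9.npz",**o)
cv2.imwrite("pics/w9z.png",cv2.resize(a[60:240,190:310],None,fx=4.5,fy=3.3,interpolation=2))
E
```

```text
t: 7.5
ee_pos: [444.4, -105.4, 170.7]
tool_rot: [-0.557, 0.557, -0.435, 0.437]
wrist_force: [0.7, -8.3, 1.5]
finger_gap: 0.204
t: 7.83
ee_pos: [444.9, -106.0, 193.3]
tool_rot: [0.558, -0.557, 0.435, -0.436]
wrist_force: [0.7, 0.7, -0.3]
finger_gap: 0.202
[ 444.87156356 -106.02357037  193.31829984] [ 0.71498125  0.66504208 -0.34223712] [-0.01018094 -0.05874707  0.03624267]
```

View pics/w9z.png

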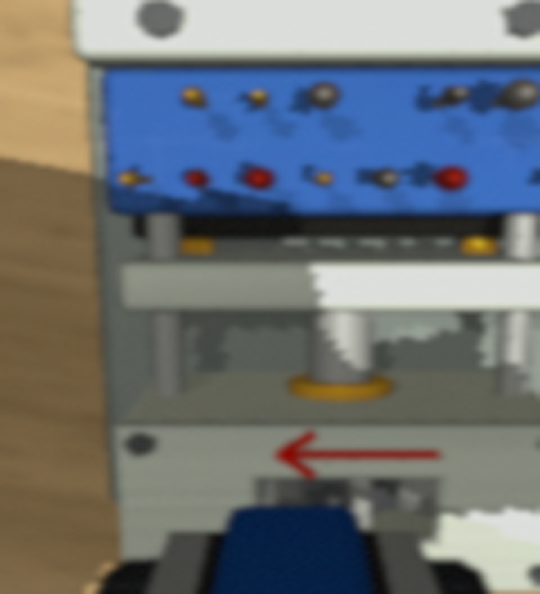

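```bash
python3 - <<'E'
from h import *
ex=np.array([.970,.242]);S=np.array([443.3,-115.6])
def X(f,row,z,u=250):
    o=dict(np.load(f)); return (wback(o,[(u,row)],z)[0][:2]-S)@ex
for z in (36,):
    for f,a,b,c in (("w5.npz",141.4,153.8,122.6),("w9.npz",139.4,153.6,124.5)):
        print(z,f,"jaw+x",X(f,a,z),"jaw-x",X(f,b,z),"block-x @30",X(f,c,30))
E
python3 - <<'E'
import cv2,numpy as np
a=cv2.imread("pics/w5.png");b=cv2.imread("pics/w9.png")
f=lambda i:cv2.resize(i[110:160,195:305],None,fx=7,fy=6,interpolation=2)
cv2.imwrite("pics/cmp.png",np.vstack([f(a),f(b)]))
E
```

```text
36 w5.npz jaw+x 47.71859634854705 jaw-x 36.247808609784926 block-x @30 64.45357234204155
36 w9.npz jaw+x 52.428653384054655 jaw-x 40.54706628443285 block-x @30 64.38859538874965
```

View pics/cmp.png

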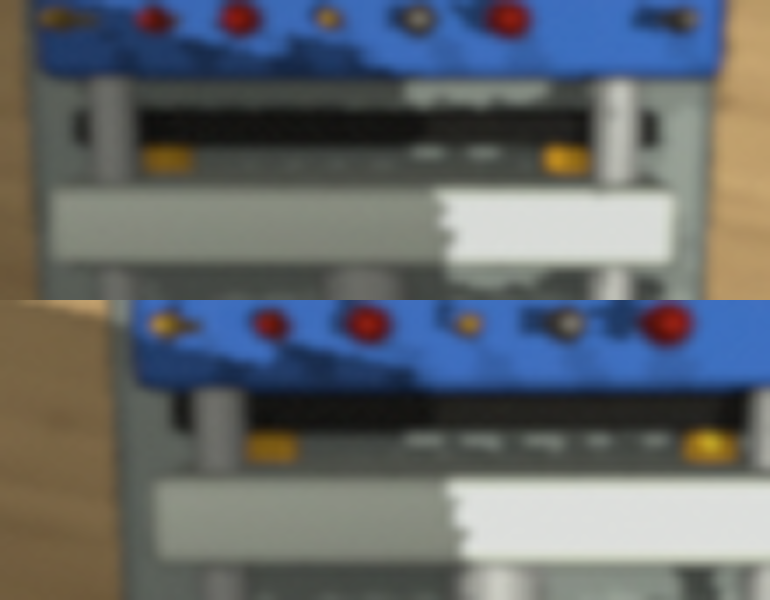

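Run:
```python
from h import *
ex=np.array([.970,.242]);S=np.array([443.3,-115.6])
def X(f,row,z,u=250):
    o=dict(np.load(f)); return (wback(o,[(u,row)],z)[0][:2]-S)@ex
for z in (20,24,28,32,36):
    print(z,"w5 padfront",X("w5.npz",127.8-.4,z),"back",X("w5.npz",134.2-.4,z),"w9 back",X("w9.npz",131.7-.4,z),"fixed jaw inner (36)",X("w5.npz",60+133/6.6-.4,36), "block+x",X("w5.npz",60+152/6.6-.4,30))
```

```text
20 w5 padfront 59.7037927052018 back 53.610575819079784 w9 back 58.24146683889178 fixed jaw inner (36) 100.86771895421225 block+x 99.19451079440718
24 w5 padfront 59.86309289135705 back 53.86121913920596 w9 back 58.446526532078664 fixed jaw inner (36) 100.86771895421225 block+x 99.19451079440718
28 w5 padfront 60.02239307751236 back 54.11186245933209 w9 back 58.651586225265596 fixed jaw inner (36) 100.86771895421225 block+x 99.19451079440718
32 w5 padfront 60.18169326366767 back 54.362505779458225 w9 back 58.85664591845248 fixed jaw inner (36) 100.86771895421225 block+x 99.19451079440718
36 w5 padfront 60.34099344982297 back 54.61314909958435 w9 back 59.06170561163941 fixed jaw inner (36) 100.86771895421225 block+x 99.19451079440718
```

```bash
python3 -m crank '[{"fingers":0,"tx":0.41,"ty":-1.84,"tz":0,"ax":0,"ay":0,"az":0},{"fingers":0,"tx":0.41,"ty":-1.84,"tz":0,"ax":0,"ay":0,"az":0},{"fingers":0,"tx":0.41,"ty":-1.84,"tz":0,"ax":0,"ay":0,"az":0},{"fingers":0,"tx":0.41,"ty":-1.84,"tz":-0.6,"ax":0,"ay":0,"az":0}]'
python3 - <<'E'
from h import *
o=manip.get_obs(); d=o["ee_pos"][:2]-[443.3,-115.6]; print(o["ee_pos"],d@[.97,.242],d@[-.242,.97],o["wrist_force"])
a=optics.read_camera("wrist");cv2.imwrite("pics/w10.png",a); np.savez("w10.npz",**o)
cv2.imwrite("pics/w10z.png",cv2.resize(a[160:260,200:310],None,fx=6,fy=6,interpolation=2))
E
```

```text
t: 8.22
ee_pos: [448.5, -124.3, 186.1]
tool_rot: [0.557, -0.557, 0.435, -0.436]
wrist_force: [-0.0, 0.3, -0.4]
finger_gap: 0.203
[ 448.49567137 -124.32418839  186.13046916] 2.9285476342135164 -9.719815210744382 [-0.04033065  0.29325305 -0.42085812]
```

View pics/w10z.png

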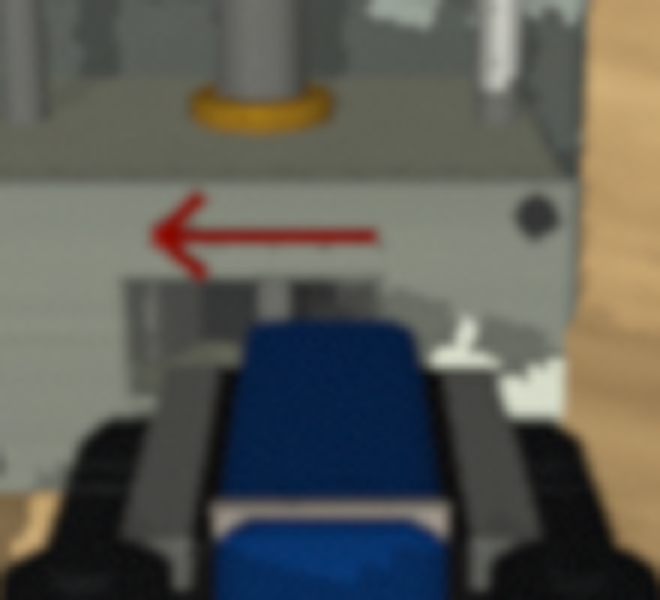

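```bash
python3 -m crank '[{"fingers":0,"tx":0,"ty":0,"tz":-0.5,"ax":0,"ay":0,"az":0},{"fingers":0,"tx":0,"ty":0,"tz":-1,"ax":0,"ay":0,"az":0},{"fingers":0,"tx":0,"ty":0,"tz":-1.6,"ax":0,"ay":0,"az":0},{"fingers":0,"tx":0,"ty":0,"tz":-1.6,"ax":0,"ay":0,"az":0},{"fingers":0,"tx":0,"ty":0,"tz":-1.6,"ax":0,"ay":0,"az":0}]'
```

```text
t: 8.68
ee_pos: [447.9, -124.4, 169.3]
tool_rot: [-0.557, 0.557, -0.436, 0.435]
wrist_force: [-0.2, 1.0, -0.2]
finger_gap: 0.205
```

```bash
python3 -m crank '[{"fingers":0,"tx":-0.05,"ty":0.2,"tz":0,"ax":0,"ay":0,"az":0},{"fingers":0,"tx":-0.1,"ty":0.39,"tz":0,"ax":0,"ay":0,"az":0},{"fingers":0,"tx":-0.1,"ty":0.39,"tz":0,"ax":0,"ay":0,"az":0}]'
```

```text
t: 8.93
ee_pos: [447.4, -121.5, 170.2]
tool_rot: [-0.557, 0.557, -0.435, 0.436]
wrist_force: [1.9, -3.9, -2.5]
finger_gap: 0.203
```

```bash
python3 -m crank '[{"fingers":0,"tx":-0.05,"ty":0.2,"tz":0,"ax":0,"ay":0,"az":0},{"fingers":0,"tx":-0.05,"ty":0.2,"tz":0,"ax":0,"ay":0,"az":0},{"fingers":0,"tx":-0.05,"ty":0.2,"tz":0,"ax":0,"ay":0,"az":0}]'
python3 -m crank '[{"fingers":0,"tx":-0.05,"ty":0.2,"tz":0,"ax":0,"ay":0,"az":0},{"fingers":0,"tx":-0.05,"ty":0.2,"tz":0,"ax":0,"ay":0,"az":0},{"fingers":0,"tx":-0.05,"ty":0.2,"tz":0,"ax":0,"ay":0,"az":0}]'
python3 - <<'E'
from h import *
o=manip.get_obs(); d=o["ee_pos"][:2]-[443.3,-115.6]; print(d@[.97,.242],d@[-.242,.97],o["wrist_force"],o["wrist_force"][:2]@[-.242,.97])
a=optics.read_camera("wrist");cv2.imwrite("pics/w11.png",a); np.savez("w11.npz",**o)
cv2.imwrite("pics/w11z.png",cv2.resize(a[60:160,190:310],None,fx=6.4,fy=6,interpolation=2))
E
```

```text
t: 9.18
ee_pos: [447.1, -120.1, 170.3]
tool_rot: [-0.557, 0.557, -0.435, 0.437]
wrist_force: [2.1, -6.3, -3.2]
finger_gap: 0.201
t: 9.43
ee_pos: [446.7, -118.4, 170.4]
tool_rot: [-0.557, 0.557, -0.435, 0.437]
wrist_force: [2.1, -6.7, -1.3]
finger_gap: 0.199
2.6004758600819184 -3.566278056805376 [ 2.13448218 -6.74926021 -1.31855575] -7.063327089861852
```

View pics/w11z.png

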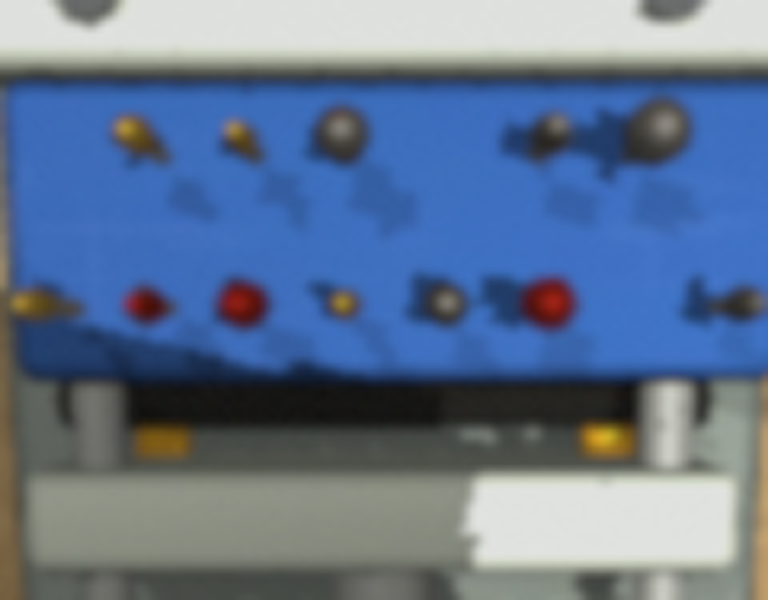

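```bash
python3 -m crank '[{"fingers":0,"tx":-0.03,"ty":0.15,"tz":0,"ax":0,"ay":0,"az":0},{"fingers":0,"tx":-0.03,"ty":0.15,"tz":0,"ax":0,"ay":0,"az":0},{"fingers":0,"tx":-0.03,"ty":0.15,"tz":0,"ax":0,"ay":0,"az":0}]'
python3 - <<'E'
from h import *
o=manip.get_obs(); d=o["ee_pos"][:2]-[443.3,-115.6]; print(d@[.97,.242],d@[-.242,.97],o["wrist_force"],o["wrist_force"][:2]@[-.242,.97])
E
python3 -m crank '[{"fingers":0,"tx":-0.03,"ty":0.1,"tz":0,"ax":0,"ay":0,"az":0},{"fingers":0,"tx":-0.03,"ty":0.1,"tz":0,"ax":0,"ay":0,"az":0},{"fingers":0,"tx":-0.03,"ty":0.1,"tz":0,"ax":0,"ay":0,"az":0}]'
python3 - <<'E'
from h import *
o=manip.get_obs(); d=o["ee_pos"][:2]-[443.3,-115.6]; print(d@[.97,.242],d@[-.242,.97],o["wrist_force"],o["wrist_force"][:2]@[-.242,.97])
a=optics.read_camera("wrist");cv2.imwrite("pics/w12.png",a); np.savez("w12.npz",**o)
b=cv2.imread("pics/w11.png")
f=lambda i:cv2.resize(i[115:160,195:305],None,fx=7,fy=6,interpolation=2)
cv2.imwrite("pics/cmp2.png",np.vstack([f(b),f(a)]))
E
```

```text
t: 9.73
ee_pos: [446.4, -117.4, 170.5]
tool_rot: [-0.556, 0.557, -0.435, 0.437]
wrist_force: [1.3, -8.8, -2.0]
finger_gap: 0.208
2.5916666128404087 -2.521097355399196 [ 1.26761262 -8.77021868 -2.00097601] -8.813874376929743
t: 9.98
ee_pos: [446.3, -116.8, 170.5]
tool_rot: [-0.556, 0.557, -0.435, 0.437]
wrist_force: [2.1, -11.4, -2.7]
finger_gap: 0.206
2.591635030021124 -1.8465142473514524 [  2.08134729 -11.38246264  -2.71723671] -11.544674805526366
```

View pics/cmp2.png

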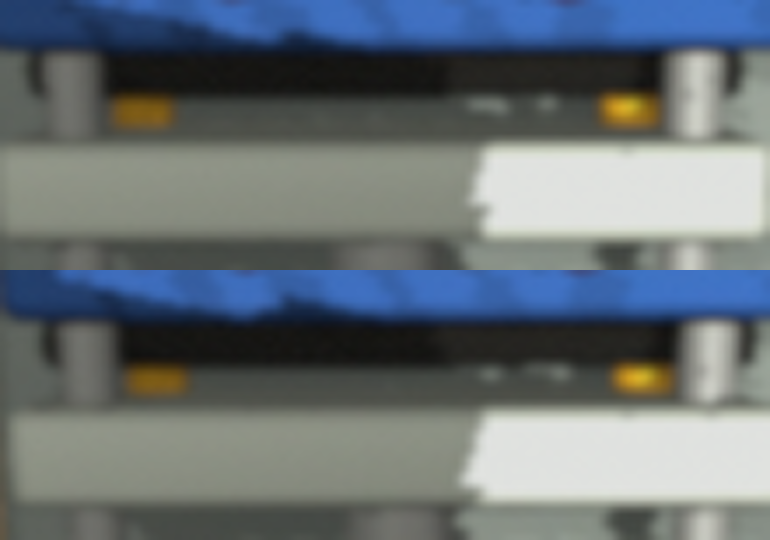

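```bash
python3 -m crank '[{"fingers":0,"tx":0,"ty":0,"tz":0,"ax":0,"ay":0,"az":0}]'
cat > gap.py <<'E'
from h import *
ex=np.array([.970,.242]);S=np.array([443.3,-115.6])
def gap(img,o,v=False):
    g=cv2.cvtColor(img,cv2.COLOR_BGR2GRAY).astype(float)
    T=toolT(o); 
    # columns: slot-frame y +12..+22 (shaded side)
    def row(x,y,z): 
        w=S+x*ex+y*np.array([-.242,.97]); return wproj(o,[[w[0],w[1],z]])[0]
    out=[]
    c0=row(50,22,36)[0];c1=row(50,4,36)[0]
    prof=g[100:165,int(c0):int(c1)].mean(1); p=np.interp(np.arange(100,165,.1),np.arange(100,165),prof)
    p=cv2.GaussianBlur(prof[None],(0,0),.8)[0]; d=np.gradient(p)
    # positive gradient peaks in the range between pad and jaw
    from scipy.signal import find_peaks
    pk,_=find_peaks(d,height=2.5)
    r=[]
    for k in pk:
        a,b,c=d[k-1],d[k],d[k+1]; r.append((100+k+.5*(a-c)/(a-2*b+c),round(b,1)))
    return r,(int(c0),int(c1))
def X(o,row,z,u=230): return (wback(o,[(u,row)],z)[0][:2]-S)@ex
E
python3 - <<'E'
from gap import *
o=manip.get_obs(); d=o["ee_pos"][:2]-S; print(d@[-.242,.97],o["wrist_force"],o["wrist_force"][:2]@[-.242,.97])
for n in ("5","9","11","12"):
    o=dict(np.load(f"w{n}.npz")); print(n,gap(cv2.imread(f"pics/w{n}.png"),o),o["ee_pos"][2])
E
```

```text
t: 10.12
ee_pos: [446.2, -116.8, 170.5]
tool_rot: [-0.556, 0.557, -0.435, 0.437]
wrist_force: [1.6, -10.1, -2.6]
finger_gap: 0.205
-1.8725282177547813 [  1.62836811 -10.11639191  -2.57680714] -10.206965237434126
5 ([(np.float64(123.18798069908118), np.float64(8.0)), (np.float64(134.0937795696205), np.float64(15.4)), (np.float64(140.98427068585556), np.float64(17.0)), (np.float64(158.69885560364085), np.float64(4.0))], (222, 242)) 216.81534419687685
9 ([(np.float64(115.34325309732101), np.float64(4.0)), (np.float64(131.54617945830523), np.float64(16.2)), (np.float64(139.37086013444767), np.float64(17.9)), (np.float64(158.957400260794), np.float64(4.9))], (239, 260)) 193.3182998441547
11 ([(np.float64(113.49077476730275), np.float64(5.0)), (np.float64(130.90388769997634), np.float64(15.4)), (np.float64(138.70257065468658), np.float64(17.1)), (np.float64(160.60621980211747), np.float64(4.0))], (220, 244)) 170.43601800866415
12 ([(np.float64(113.56018295627224), np.float64(4.7)), (np.float64(130.9111786213285), np.float64(15.3)), (np.float64(138.08860657995757), np.float64(16.9)), (np.float64(159.99345996719447), np.float64(4.2))], (222, 246)) 170.52268704753553
```

```bash
cat >> gap.py <<'E'
def report(img,o,zp=28,zj=36):
    r,_=gap(img,o); q=[x for x,h in r if h>10]
    return dict(pad=X(o,q[0],zp),jaw=X(o,q[1],zj),gap=X(o,q[0],zp)-X(o,q[1],zj),rows=[round(float(x),2) for x in q])
E
python3 - <<'E'
from gap import *
L={}
for n in ("5","9","11","12"): L[n]=dict(np.load(f"w{n}.npz"))
for n,p in (("7",(448.02,-122.92,169.11)),("8",(444.83,-107.87,170.52))):
    L[n]=dict(L["11"]); L[n]["ee_pos"]=np.array(p)
for zp in (20,28,34):
  for n in ("5","7","8","9","11","12"):
    r=report(cv2.imread(f"pics/w{n}.png"),L[n],zp); print(zp,n,{k:np.round(v,2) for k,v in r.items()})
E
```

```text
20 5 {'pad': np.float64(53.29), 'jaw': np.float64(48.06), 'gap': np.float64(5.23), 'rows': array([134.09, 140.98])}
20 7 {'pad': np.float64(53.73), 'jaw': np.float64(48.06), 'gap': np.float64(5.67), 'rows': array([137.16, 146.39])}
20 8 {'pad': np.float64(57.01), 'jaw': np.float64(51.58), 'gap': np.float64(5.43), 'rows': array([133.59, 142.23])}
20 9 {'pad': np.float64(58.06), 'jaw': np.float64(52.49), 'gap': np.float64(5.58), 'rows': array([131.55, 139.37])}
20 11 {'pad': np.float64(58.38), 'jaw': np.float64(53.46), 'gap': np.float64(4.92), 'rows': array([130.9, 138.7])}
20 12 {'pad': np.float64(58.42), 'jaw': np.float64(53.95), 'gap': np.float64(4.47), 'rows': array([130.91, 138.09])}
28 5 {'pad': np.float64(53.8), 'jaw': np.float64(48.06), 'gap': np.float64(5.74), 'rows': array([134.09, 140.98])}
28 7 {'pad': np.float64(54.32), 'jaw': np.float64(48.06), 'gap': np.float64(6.25), 'rows': array([137.16, 146.39])}
28 8 {'pad': np.float64(57.49), 'jaw': np.float64(51.58), 'gap': np.float64(5.91), 'rows': array([133.59, 142.23])}
28 9 {'pad': np.float64(58.48), 'jaw': np.float64(52.49),
[... 285 characters left out ...]
09])}
34 5 {'pad': np.float64(54.19), 'jaw': np.float64(48.06), 'gap': np.float64(6.12), 'rows': array([134.09, 140.98])}
34 7 {'pad': np.float64(54.76), 'jaw': np.float64(48.06), 'gap': np.float64(6.69), 'rows': array([137.16, 146.39])}
34 8 {'pad': np.float64(57.85), 'jaw': np.float64(51.58), 'gap': np.float64(6.27), 'rows': array([133.59, 142.23])}
34 9 {'pad': np.float64(58.79), 'jaw': np.float64(52.49), 'gap': np.float64(6.3), 'rows': array([131.55, 139.37])}
34 11 {'pad': np.float64(59.09), 'jaw': np.float64(53.46), 'gap': np.float64(5.63), 'rows': array([130.9, 138.7])}
34 12 {'pad': np.float64(59.13), 'jaw': np.float64(53.95), 'gap': np.float64(5.18), 'rows': array([130.91, 138.09])}
```

```bash
python3 -m crank '[{"fingers":0,"tx":0.09,"ty":-0.35,"tz":0,"ax":0,"ay":0,"az":0},{"fingers":0,"tx":0.09,"ty":-0.35,"tz":0,"ax":0,"ay":0,"az":0},{"fingers":0,"tx":0.09,"ty":-0.35,"tz":0,"ax":0,"ay":0,"az":0}]'
python3 - <<'E'
from gap import *
o=manip.get_obs(); print(o["wrist_force"],o["ee_pos"])
for i in range(2):
    a=optics.read_camera("wrist"); print(report(a,o,20)); o=manip.get_obs()
cv2.imwrite("pics/w13.png",a)
E
```

```text
t: 10.37
ee_pos: [446.6, -117.6, 170.1]
tool_rot: [0.557, -0.557, 0.435, -0.436]
wrist_force: [-0.2, -2.8, 0.5]
finger_gap: 0.203
[-0.15411216 -2.79004194  0.4669341 ] [ 446.60652225 -117.62333255  170.08688496]
{'pad': np.float64(58.37796992806023), 'jaw': np.float64(53.86630821116217), 'gap': np.float64(4.511661716898061), 'rows': [130.89, 138.16]}
{'pad': np.float64(58.35051722018782), 'jaw': np.float64(53.86594070622421), 'gap': np.float64(4.48457651396361), 'rows': [130.9, 138.14]}
```

```bash
python3 -m crank '[{"fingers":0,"tx":0.04,"ty":-0.15,"tz":0,"ax":0,"ay":0,"az":0},{"fingers":0,"tx":0.04,"ty":-0.15,"tz":0.5,"ax":0,"ay":0,"az":0},{"fingers":0,"tx":0.04,"ty":-0.15,"tz":1.5,"ax":0,"ay":0,"az":0},{"fingers":0,"tx":0.04,"ty":-0.15,"tz":2.5,"ax":0,"ay":0,"az":0},{"fingers":0,"tx":0.04,"ty":-0.15,"tz":2.5,"ax":0,"ay":0,"az":0}]'
python3 - <<'E'
from gap import *
o=manip.get_obs(); print(o["wrist_force"],o["ee_pos"])
a=optics.read_camera("wrist"); print(report(a,o,20)); cv2.imwrite("pics/w14.png",a); np.savez("w14.npz",**o)
E
```

```text
t: 10.88
ee_pos: [448.0, -119.2, 197.3]
tool_rot: [0.558, -0.557, 0.434, -0.437]
wrist_force: [0.3, -0.6, -0.3]
finger_gap: 0.206
[ 0.2695204  -0.59023371 -0.25957749] [ 448.03968055 -119.18729717  197.26444623]
{'pad': np.float64(58.43455030676144), 'jaw': np.float64(53.95741274644872), 'gap': np.float64(4.47713756031272), 'rows': [130.92, 137.25]}
```

```bash
python3 -m crank '[{"fingers":0,"tx":0,"ty":0,"tz":3.5,"ax":0,"ay":0,"az":0},{"fingers":0,"tx":0.3,"ty":10,"tz":6,"ax":0,"ay":0,"az":35},{"fingers":0,"tx":0.6,"ty":19,"tz":6,"ax":0,"ay":0,"az":35},{"fingers":0,"tx":0.6,"ty":19,"tz":6,"ax":0,"ay":0,"az":35},{"fingers":0,"tx":0.6,"ty":19,"tz":6,"ax":0,"ay":0,"az":35}]'
python3 -m crank '[{"fingers":0,"tx":0.6,"ty":19,"tz":0,"ax":0,"ay":0,"az":35},{"fingers":0,"tx":0.6,"ty":19,"tz":0,"ax":0,"ay":0,"az":35},{"fingers":0,"tx":0.6,"ty":19,"tz":0,"ax":0,"ay":0,"az":35},{"fingers":0,"tx":0.6,"ty":19,"tz":0,"ax":0,"ay":0,"az":35},{"fingers":0,"tx":0.6,"ty":19,"tz":0,"ax":0,"ay":0,"az":35}]'
python3 -m crank '[{"fingers":0,"tx":0,"ty":0,"tz":0,"ax":0,"ay":0,"az":12},{"fingers":0,"tx":0,"ty":0,"tz":0,"ax":0,"ay":0,"az":12},{"fingers":0,"tx":0,"ty":0,"tz":0,"ax":0,"ay":0,"az":12}]'
```

```text
t: 11.35
ee_pos: [451.8, 47.0, 253.1]
tool_rot: [0.648, -0.648, 0.282, -0.283]
wrist_force: [1.0, 0.2, -1.1]
finger_gap: 0.206
t: 11.77
ee_pos: [457.2, 240.5, 252.9]
tool_rot: [0.704, -0.702, 0.073, -0.073]
wrist_force: [0.4, 0.1, 0.6]
finger_gap: 0.202
t: 12.02
ee_pos: [457.8, 236.0, 252.0]
tool_rot: [0.707, -0.707, 0.001, -0.0]
wrist_force: [-0.4, 0.4, -0.9]
finger_gap: 0.206
```

```bash
python3 -m crank '[{"fingers":0,"tx":0.25,"ty":2.9,"tz":-4,"ax":0,"ay":0,"az":6},{"fingers":0,"tx":0.25,"ty":2.9,"tz":-4,"ax":0,"ay":0,"az":6},{"fingers":0,"tx":0.25,"ty":2.9,"tz":-4,"ax":0,"ay":0,"az":6},{"fingers":0,"tx":0.25,"ty":2.9,"tz":-4,"ax":0,"ay":0,"az":6}]'
python3 - <<'E'
from h import *
o=manip.get_obs(); a=optics.read_camera("wrist"); np.savez("w15.npz",**o); cv2.imwrite("pics/w15.png",a); T=toolT(o); print(o["ee_pos"],T[:3,:3].round(3))
cv2.imwrite("pics/w15z.png",cv2.resize(a[130:260,195:315],None,fx=5,fy=4.6,interpolation=2))
b=optics.read_camera("side");cv2.imwrite("pics/side15z.png",cv2.resize(b[190:310,200:300],None,fx=5,fy=5,interpolation=2))
E
```

```text
t: 12.35
ee_pos: [460.3, 264.1, 212.2]
tool_rot: [-0.706, 0.707, 0.033, -0.034]
wrist_force: [-0.2, 1.0, 0.2]
finger_gap: 0.201
[460.31338667 264.13405009 212.1690094 ] [[ 0.995 -0.001 -0.095]
 [ 0.095 -0.001  0.995]
 [-0.001 -1.    -0.001]]
```

View pics/w15z.png

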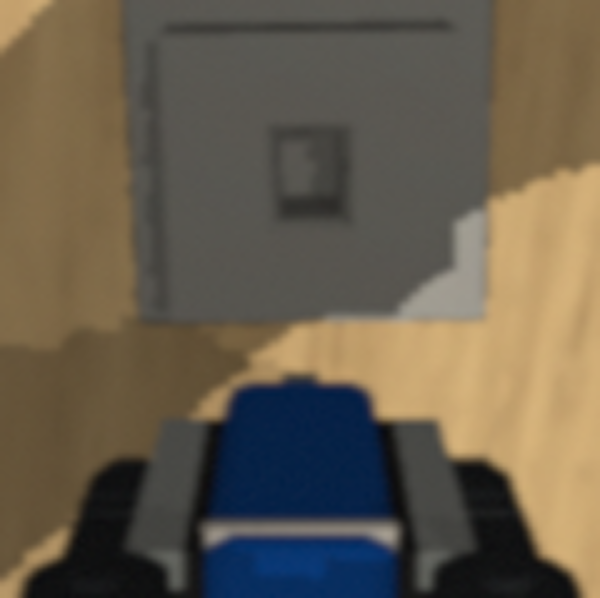

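View pics/side15z.png

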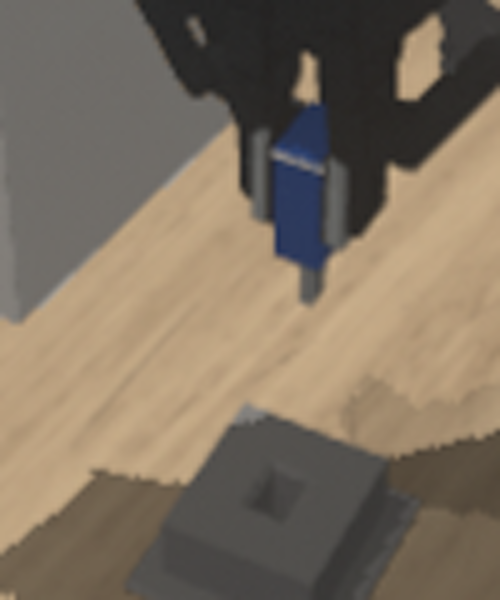

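Run:
```python
from h import *
o=dict(np.load("w15.npz")); T=toolT(o)
f=lambda L:np.array([(x/5+195-.4,y/4.6+130-.4) for x,y in L])
q=wback(o,f([(270,127),(347,127),(278,219),(349,219)]),30); print(q.round(1).tolist(),q.mean(0))
p=wback(o,f([(300,376)]),T[2,3]-108)[0]; print("tip front",p,np.linalg.inv(T)@np.r_[p,1])
print(manip.get_obs()["ee_pos"])
```

```text
[[451.8, 292.8, 30.0], [466.3, 294.2, 30.0], [455.0, 273.7, 30.0], [468.6, 275.0, 30.0]] [460.42147096 283.89856255  30.        ]
tip front [460.08662194 266.23302179 104.1690094 ] [  0.1284961  107.99869567   2.1730913    1.        ]
[461.00824416 263.90850261 213.23010299]
```

```bash
python3 -m crank '[{"fingers":0,"tx":-0.02,"ty":2.2,"tz":-2,"ax":0,"ay":0,"az":0},{"fingers":0,"tx":-0.02,"ty":2.2,"tz":-5,"ax":0,"ay":0,"az":0},{"fingers":0,"tx":-0.02,"ty":2.2,"tz":-6.5,"ax":0,"ay":0,"az":0},{"fingers":0,"tx":-0.02,"ty":2.2,"tz":-6.5,"ax":0,"ay":0,"az":0}]'
python3 - <<'E'
from h import *
print(manip.get_obs()["ee_pos"])
b=optics.read_camera("side");cv2.imwrite("pics/side16z.png",cv2.resize(b[220:310,210:300],None,fx=6.5,fy=6.5,interpolation=2))
E
```

```text
t: 12.78
ee_pos: [459.7, 284.9, 145.5]
tool_rot: [-0.705, 0.707, 0.033, -0.035]
wrist_force: [-0.5, -0.9, -0.6]
finger_gap: 0.205
[459.66535587 284.88651659 145.48206725]
```

View pics/side16z.png

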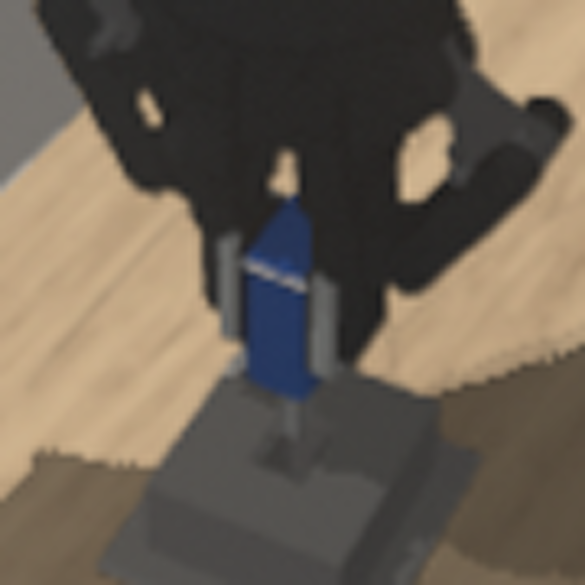

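```bash
python3 -m crank '[{"fingers":0,"tx":0.05,"ty":0.1,"tz":-0.8,"ax":0,"ay":0,"az":0},{"fingers":0,"tx":0.05,"ty":0.1,"tz":-1.5,"ax":0,"ay":0,"az":0},{"fingers":0,"tx":0.05,"ty":0.1,"tz":-1.5,"ax":0,"ay":0,"az":0}]'
```

```text
t: 13.08
ee_pos: [461.1, 287.1, 132.2]
tool_rot: [-0.706, 0.706, 0.034, -0.034]
wrist_force: [-0.3, -1.2, -1.2]
finger_gap: 0.203
```

Free so far; the tip is about 6 mm inside the pocket.

```bash
python3 -m crank '[{"fingers":0,"tx":0,"ty":-0.05,"tz":-0.8,"ax":0,"ay":0,"az":0},{"fingers":0,"tx":0,"ty":-0.1,"tz":-1.5,"ax":0,"ay":0,"az":0},{"fingers":0,"tx":0,"ty":-0.1,"tz":-1.8,"ax":0,"ay":0,"az":0},{"fingers":0,"tx":0,"ty":-0.1,"tz":-1.8,"ax":0,"ay":0,"az":0}]'
```

```text
t: 13.42
ee_pos: [460.9, 286.3, 114.3]
tool_rot: [-0.706, 0.707, 0.034, -0.035]
wrist_force: [-0.7, 0.2, -0.7]
finger_gap: 0.203
```

```bash
python3 -m crank '[{"fingers":0,"tx":0,"ty":-0.05,"tz":-0.15,"ax":0,"ay":0,"az":0},{"fingers":0,"tx":0,"ty":-0.05,"tz":-0.15,"ax":0,"ay":0,"az":0}]'
```

```text
t: 13.58
ee_pos: [460.8, 286.3, 114.1]
tool_rot: [-0.706, 0.706, 0.035, -0.034]
wrist_force: [-4.6, -3.5, 16.6]
finger_gap: 0.202
```

```bash
python3 -m crank '[{"fingers":5,"tx":0,"ty":0,"tz":0.1,"ax":0,"ay":0,"az":0},{"fingers":5,"tx":0,"ty":0,"tz":0.1,"ax":0,"ay":0,"az":0},{"fingers":5,"tx":0,"ty":0,"tz":0.1,"ax":0,"ay":0,"az":0},{"fingers":5,"tx":0,"ty":0,"tz":0.1,"ax":0,"ay":0,"az":0},{"fingers":5,"tx":0,"ty":0,"tz":0.1,"ax":0,"ay":0,"az":0}]'
python3 -m crank '[{"fingers":5,"tx":0,"ty":0,"tz":3,"ax":0,"ay":0,"az":0},{"fingers":5,"tx":0,"ty":0,"tz":6,"ax":0,"ay":0,"az":0},{"fingers":5,"tx":0,"ty":0,"tz":10,"ax":0,"ay":0,"az":0},{"fingers":5,"tx":0,"ty":0,"tz":12,"ax":0,"ay":0,"az":0},{"fingers":5,"tx":0,"ty":0,"tz":12,"ax":0,"ay":0,"az":0}]'
python3 - <<'E'
from h import *
o=manip.get_obs(); print(o["wrist_force"],o["ee_pos"]); np.savez("w17.npz",**o)
a=optics.read_camera("wrist"); b=optics.read_camera("side")
cv2.imwrite("pics/w17.png",a);cv2.imwrite("pics/side17.png",b)
cv2.imwrite("pics/c17.png",np.hstack([cv2.resize(b[220:320,210:310],None,fx=4,fy=5,interpolation=2),cv2.resize(a[130:230,205:305],None,fx=4,fy=5,interpolation=2)]))
E
```

```text
t: 14.0
ee_pos: [460.9, 285.9, 113.6]
tool_rot: [-0.706, 0.706, 0.034, -0.035]
wrist_force: [-0.4, -0.3, -0.7]
finger_gap: 0.587
t: 14.42
ee_pos: [462.4, 287.6, 238.5]
tool_rot: [0.707, -0.705, -0.037, 0.032]
wrist_force: [0.2, 0.5, -0.2]
finger_gap: 0.586
[ 0.24557653  0.49317676 -0.21679516] [462.42974495 287.57937582 238.52233349]
```

View pics/c17.png

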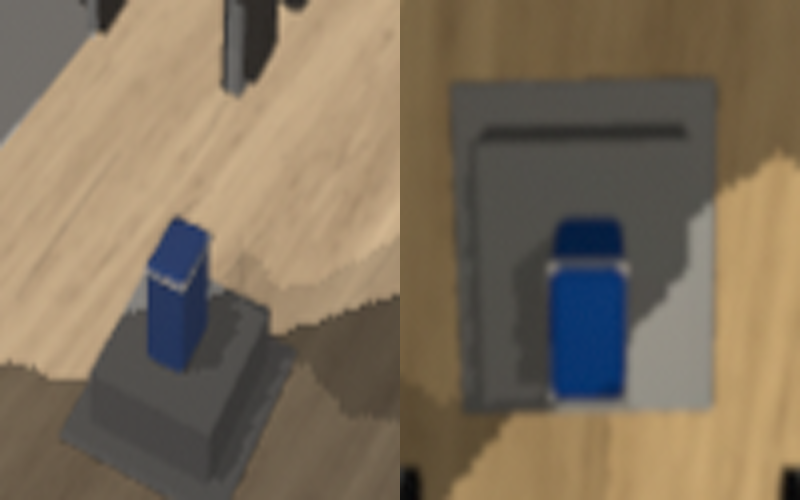

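Run:
```python
from h import *
o=dict(np.load("w17.npz"))
f=lambda L:np.array([((x-400)/4+205-.4,y/5+130-.4) for x,y in L])
q=wback(o,f([(547,262),(630,262),(552,398),(627,398)]),78); print(q.mean(0))
print(manip.get_obs()["qvel"].round(3))
print(manip.sign_off())
```

```text
[461.33542377 285.86504411  78.        ]
[-0.006  0.031  0.016  0.029  0.004 -0.006 -0.001]
the job is handed in; nothing more can be done
None
```

I turned the star wheel with the key in two strokes until the jaws held the block. I then put the key back in its stand and handed the job in at about 14.5 s; no verdict came back.

**Clamping force:** there is no direct reading. Wrist pictures after the blade was out showed the sprung pad compressed about 1.0 mm (0.75 to 1.2 mm depending on the reference picture), or about 12 N (9 to 14 N). The push at the blade rose from about 7 N to between 10 and 11.5 N. That suggests about 11 N from the settled reading, or about 15 N from the peak.

**Clamp:** the pad did not spring back when the blade came out. I did not look at the clamp again after carrying the key away.

**Key:** it stands upright in the pocket, handle down on the stand, with the gripper clear. Its top measured about 1.9 mm from my estimate of the pocket's centre. The arm was still settling slightly when that picture was taken.

**Disagreements:**
- The key sat tilted about 2° in the gripper while it was held.
- The top and side cameras differed from the wrist camera by 2 to 4 mm on the slot position. I went by the wrist camera, and both entries through the slot met no resistance.

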